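# Put the bench kit back in its holder tray

### The job

Put the four things lying about on the bench back in the wooden holder tray, each in the block that was made for it: the roll of tape over the round boss, the tin in the round well, the tape measure in the rectangular well, and the angle gauge in the block with the two steel spring clips. Each must stand upright and right down on the floor of its well, the roll flat on its block; push the gauge straight down between the clips until it clicks home under them. Leave the loose wooden offcut and the chisel where they lie.

Things in the scene. Friction and masses are not known exactly. Their poses are not given: they have to be found in the camera images.
- tape_roll: roll of yellow adhesive tape lying flat: a ring of 90 mm outside diameter and 24 mm high with an open hole of 66 to 70 mm clear diameter, so the ring wall is 8 to 11 mm thick and can be pinched from above with one finger in the hole; 50 to 100 g. Origin on the ring's axis at the underside, z up.
- wax_tin: round tin with grey lid and red band, standing upright: 67 mm diameter, 70 mm high, 90 to 180 g. Origin at the centre of the underside, z up.
- tape_measure: yellow tape measure with black face, standing upright on its long edge: 37 mm thick (its x; the case that is gripped is 34 mm), 78 mm long (its y, of which the last 10 mm towards -y are only the small steel end hook, below 10 mm), 64 mm high; 160 to 320 g. Origin at the centre of the underside, z up.
- angle_gauge: small white box-shaped digital angle gauge with a dark display face, standing upright: 34 mm thick (its x, from -16 to +18 mm; display bezel included 36), 62 mm long (its y), 58 mm high; 100 to 200 g. Origin at the underside, z up.
- roll_holder: fixed wooden block 94 mm (x) by 106 mm (y), one of four touching in a low plywood tray; origin at the centre of its underside, z up. Solid, its flat top (seat of the roll) at z = 26 mm, with a round boss of 50 mm diameter in the middle, top at z = 36 mm, edge bevelled. The roll goes over the boss and lies flat on the block.
- tin_holder: fixed wooden block 94 mm (x) by 106 mm (y), one of four touching in a low plywood tray; origin at the centre of its underside, z up. 26 mm high, with a round well in the middle, 83 mm in diameter and 16 mm deep: floor at z = 10 mm.
- tape_holder: fixed wooden block 94 mm (x) by 106 mm (y), one of four touching in a low plywood tray; origin at the centre of its underside, z up. 26 mm high, with a rectangular well in the middle, 53 mm (x) by 94 mm (y) and 16 mm deep: floor at z = 10 mm. The tape measure goes in lengthwise, either way round.
- gauge_holder: block like the others, 20 mm high, with a recess 52 (x) by 94 mm (y), floor z = 10 mm. At each y end a 20 mm wide steel spring clip: its nose juts in to 28.5 mm from centre (underside z = 69 mm), flares out above to 40 mm at z = 90 mm. Gauge lengthwise along y, either way round, gripped across x near its top; 5 to 15 N pushes it down past the noses, which close over its top edges at the floor.
- offcut_a: plain wooden offcut, a bar 45 x 90 mm and 22 mm high, lying flat on the bench; not to be moved. Origin at the centre of the underside.
- chisel_18: chisel with a wooden handle, 249 mm long and 25 mm high, lying on the bench in front of the wooden clamp jig; not to be moved. Origin at the middle of the underside.
There are look-alikes about, which are no part of the job. Leave any purple look-alike of the tape_roll alone.

How it is judged:
By the outcome, as a careful person would: the job done as asked, in the order asked, and still so for the second after the job is handed in, with the robot touching nothing.
It also fails if it takes over 96 s, if anything falls off the work surface, if the arm or the gripper's body presses on something with over 40 N, if the wrist force passes 120 N, or if a joint passes its speed limit or range.

### The arm

A 7-joint arm with a two-finger parallel gripper is mounted at the origin on a cart in front of the work surface, level with it; the furniture and walls round the work are solid. World frame = base frame: x ahead of the robot, y to its left, z up, the work surface at z = 0. Lengths are in m, angles in degrees, forces in N, time in s.
With the tool pointing down it reaches from about 0.35 to 0.9 m from the base axis. Payload 7.2 kg.
Tool frame: the origin (TCP) lies at the very end of the fingers, on their centre line; the grasp point (between the pads) lies 19 mm behind it; z points along the fingers, y is the line along which they close (so a half turn about z gives the same grasp; the last joint's range is limited). The gripper opens to 85 mm and grips with 20 to 120 N. Pads are 22 mm wide; open, the fingers measure 114 mm over their backs; the gripper's body (76 mm by 85 mm) begins 54 mm behind the grasp point. The pads swing forward as they close: fully open they stand 13 mm farther back than shut.
Start: joints at [-80.97, 23.554, -0.728, 91.456, 0.321, 64.991, -4.71], TCP at [0.14, 0.609, 0.231] pointing down, gripper open.
Joint ranges: [-169.25, 169.25], [-16.82, 113.86], [-84.01, 82.57], [7.8, 145.47], [-59.2, 239.2], [7.22, 106.19], [-163.78, 163.78]. Speed limits (degrees/s): [136.94, 136.94, 172.46, 172.46, 180, 180, 180].

### API

Orientations are given as [roll, pitch, yaw] about the fixed x, y, z axes, in that order (R = Rz(yaw) Ry(pitch) Rx(roll)).
In Python, from station import ctrl gives the robot as it stands. The module is installed in compiled form; this text tells all that it offers.
- The arm moves only by the tool play_rows, never from a script. Its argument "increments" is a list of rows, each an object with "fingers": the opening, from 0 (shut) to 1 (fully open); "travel": the shift along the tool's x, y, z in mm, a list of three; "twist": the turn about the tool's z in rad. A call has 1 to 10 rows; each row is the pose to reach, as a shift and turn from the pose commanded when the call began, along the tool's axes at that moment; what a row does not reach only later rows make up. A row lasts 1/12 s, in which the tool goes at most 41.7 mm and 7.16 degrees, less where a joint would pass 70% of its speed; a pose out of reach is approached as far as the arm can. A call with a gripper value outside its range is refused whole. The fingers move at their own pace and stop on an object; "force" is the grip in N (left out, the last holds). Time passes only in rows, so rows that repeat a pose let the fingers close. It gives the time, the measured TCP pose, the force, the opening and the grip force at its end, in the units of the state.
- ctrl.read_state(): the state, without advancing time (a new reading comes with each control period).
- ctrl.read_camera(name): name is "scene" or "top" or "wrist"; returns a dict with "frame" (384x512x3 uint8, red, green, blue), "camera_matrix" (3x3 intrinsics, pixels), "extrinsics" (4x4, takes a point from camera to world coordinates). Camera axes: x right, y up, looking along -z (the intrinsics and any distortion apply to the point x, -y, -z); pixel columns grow to the right and rows downward; lengths in m; the calibration is good to about 2 mm. A picture is of the moment at which its call begins. There is no depth.
- ctrl.close_job(): hands the job in; it is judged then, once.
The state is a dict: "time": time; "qpos": joint angles; "qd": joint speeds; "effort": joint torques, N m; "tcp_pos": TCP position; "eef_rot": TCP orientation; "force": force on the tool from outside, world axes, zero at the start; "wrist_torque": the same for the moment, N m; "gripper_width": opening from 0.0 (shut) to 1.0 (fully open); "grasp_force": force on a finger pad.
Only numpy, scipy, OpenCV 4.12 (cv2) and the standard library are available. Lean on these libraries where they do the work, as an engineer would, in place of code of your own. Each camera call takes 0.05 s, during which the arm holds its last target. There are 200 camera calls.

## Working session

There is one attempt and no reset: what is moved stays moved. The work goes in short steps, Python scripts to look and compute and a tool call to move; the robot and the scene stay as the last step left them, time stands still between calls to the robot, and variables do not carry over. Pictures are saved under pics/ and viewed, at most 14 in all, crops included, and the job is handed in when it is done.

Besides the shell and the picture viewer there is one more tool, called after "Emit:" as name(argument=value, ...), one argument or row to a line, values as JSON. play_rows: Moves the arm, as the interface text tells. Its arguments: {"type":"object","properties":{"increments":{"type":"array"},"force":{"type":"number"}},"required":["increments"]}

```bash
mkdir -p pics; cat > h.py <<'E'
import numpy as np, cv2
from station import ctrl
def cam(n,save=None):
    c=ctrl.read_camera(n); f=c['frame']
    if save: cv2.imwrite('pics/'+save,f[...,::-1])
    return c
E
python3 - <<'E'
from h import *
for n in ('top','scene','wrist'):
    c=cam(n,n+'0.png'); print(n,c['camera_matrix'].round(1).tolist(),c['extrinsics'].round(4).tolist(),[k for k in c])
    np.savez(n+'0.npz',**{k:c[k] for k in('frame','camera_matrix','extrinsics')})
print(ctrl.read_state())
a=cv2.imread('pics/top0.png');cv2.imwrite('pics/top0b.png',cv2.resize(a,(800,600),interpolation=cv2.INTER_CUBIC))
E
```

```text
top [[465.1, 0.0, 255.4], [0.0, 465.1, 191.4], [0.0, 0.0, 1.0]] [[0.0277, 0.9931, -0.1139, 0.3893], [-0.9996, 0.0264, -0.0126, -0.1769], [-0.0095, 0.1142, 0.9934, 1.2536], [0.0, 0.0, 0.0, 1.0]] ['frame', 'camera_matrix', 'extrinsics']
scene [[389.3, 0.0, 251.9], [0.0, 389.3, 189.8], [0.0, 0.0, 1.0]] [[0.6529, 0.3708, -0.6605, -0.0079], [-0.7574, 0.3272, -0.5651, -0.606], [0.0066, 0.8692, 0.4944, 0.4523], [0.0, 0.0, 0.0, 1.0]] ['frame', 'camera_matrix', 'extrinsics']
wrist [[324.3, 0.0, 260.0], [0.0, 324.3, 190.1], [0.0, 0.0, 1.0]] [[0.2235, -0.932, -0.2854, 0.0673], [0.9747, 0.2133, 0.0669, 0.6254], [-0.0015, -0.2931, 0.9561, 0.3733], [0.0, 0.0, 0.0, 1.0]] ['frame', 'camera_matrix', 'extrinsics']
{'time': 0.15, 'qpos': array([-80.97013962,  23.58998377,  -0.72861961,  91.49212707,
         0.3232414 ,  64.99010058,  -4.71192787]), 'qd': array([ 0.00901904, -0.11759213, -0.0080876 , -0.23103512, -0.06327388,
        0.00470808,  0.03964435]), 'effort': array([ 2.17570654e-03, -6.01034403e+01,  6.83256313e-01, -2.99645162e+01,
        1.39839176e-02,  8.06237193e-03, -3.47400274e-06]), 'tcp_pos': array([0.13988775, 0.60876273, 0.23064734]), 'eef_rot': array([-1.79930169e+02,  6.94568982e-03,  1.67062970e+02]), 'force': array([ 0.11134014,  0.96958428, -0.02597089]), 'wrist_torque': array([ 0.02870058,  0.00389213, -0.01975979]), 'grasp_force': 0.0, 'gripper_width': 1.0029430861640096}
```

View pics/top0b.png

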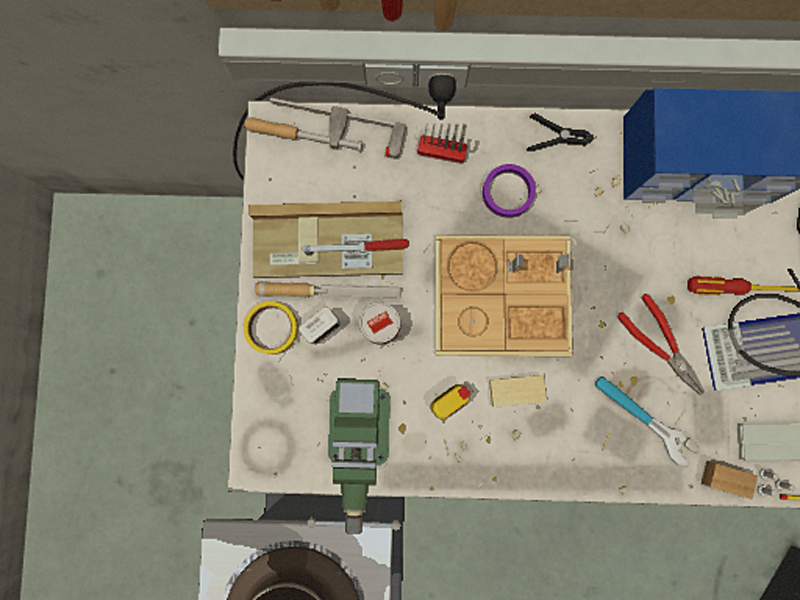

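View pics/scene0.png

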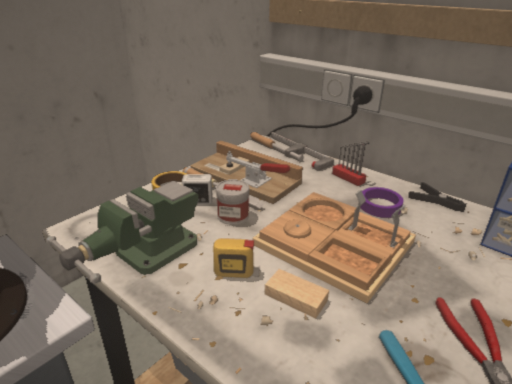

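The top view shows (in 800x600 pixels) the roll at (271,328), the gauge at (320,324), the tin at (380,322), the tape measure at (452,401) and the offcut at (518,390). In the tray, the tin well is at (472,265), the clips block at (537,265), the boss at (473,321) and the rectangular well at (537,322). I'll zoom in.

```bash
cat >> h.py <<'E'
def ray(c,uv,z):
    K,E=c['camera_matrix'],c['extrinsics']; uv=np.atleast_2d(uv).astype(float)
    d=np.c_[(uv[:,0]-K[0,2])/K[0,0],-(uv[:,1]-K[1,2])/K[1,1],-np.ones(len(uv))]@E[:3,:3].T
    o=E[:3,3]; return o+d*((z-o[2])/d[:,2])[:,None]
def proj(c,P):
    K,E=c['camera_matrix'],c['extrinsics']; p=(np.atleast_2d(P)-E[:3,3])@E[:3,:3]
    return np.c_[K[0,0]*p[:,0]/-p[:,2]+K[0,2],-K[1,1]*p[:,1]/-p[:,2]+K[1,2]]
E
python3 - <<'E'
from h import *
c=np.load('top0.npz'); f=c['frame'][...,::-1]
cr=cv2.resize(f[145:275,150:380],None,fx=3.4,fy=3.4,interpolation=cv2.INTER_CUBIC); cv2.imwrite('pics/topcrop.png',cr)
hsv=cv2.cvtColor(np.ascontiguousarray(f),cv2.COLOR_BGR2HSV)
def comp(m,x0,x1,y0,y1):
    o=np.zeros(m.shape,np.uint8);o[y0:y1,x0:x1]=m[y0:y1,x0:x1]
    n,l,s,ce=cv2.connectedComponentsWithStats(o);i=1+np.argmax(s[1:,4]);return (l==i).astype(np.uint8)
y=cv2.inRange(hsv,(20,120,80),(35,255,255))>0
m=comp(y,150,200,185,235); 
ct=max(cv2.findContours(m,0,1)[0],key=cv2.contourArea);e=cv2.fitEllipse(ct);print('roll',e,ray(c,e[0],.024))
m=comp(y,270,310,240,275);ct=max(cv2.findContours(m,0,1)[0],key=cv2.contourArea);r=cv2.minAreaRect(ct);print('tm',r,ray(c,cv2.boxPoints(r),.064))
for n,p in dict(roll=(473,321),tin=(472,265),meas=(537,322),clip=(537,265),tray1=(435,237),tray2=(571,237),tray3=(571,355),tray4=(435,355)).items(): print(n,ray(c,np.array(p)*.64,.026).round(3))
E
```

```text
roll ((172.6529998779297, 209.41769409179688), (33.188804626464844, 33.64693069458008), 96.94960021972656) [[0.47624957 0.05691118 0.024     ]]
tm ((287.8684997558594, 257.7297668457031), (13.601364135742188, 24.192150115966797), 53.74616622924805) [[ 0.35368347 -0.21392022  0.064     ]
 [ 0.39102084 -0.2625903   0.064     ]
 [ 0.36399922 -0.28343879  0.064     ]
 [ 0.32685015 -0.23484185  0.064     ]]
roll [[ 0.496 -0.288  0.026]]
tin [[ 0.592 -0.284  0.026]]
meas [[ 0.497 -0.396  0.026]]
clip [[ 0.595 -0.395  0.026]]
tray1 [[ 0.639 -0.22   0.026]]
tray2 [[ 0.645 -0.453  0.026]]
tray3 [[ 0.443 -0.453  0.026]]
tray4 [[ 0.437 -0.224  0.026]]
```

View pics/topcrop.png

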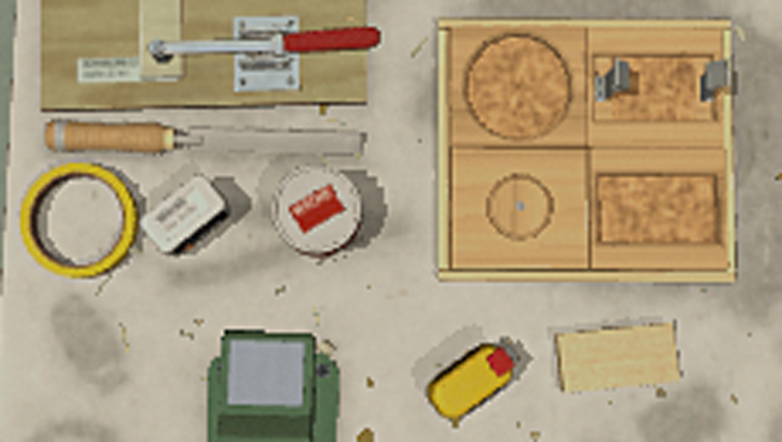

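View pics/wrist0.png

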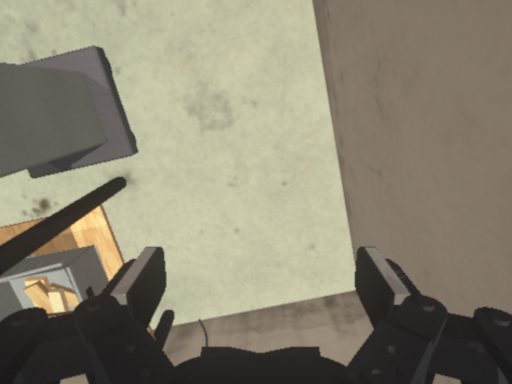

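The crop shows the boss centre at (520,207), the tin well at (518,87), the seam cross at (588,147), the tin lid at (317,211) and the gauge around (186,212). The wrist camera sees only floor so far. Next I'll fit the tray and set up a move helper.

```bash
cat >> h.py <<'E'
from scipy.spatial.transform import Rotation as Ro
def go(p,yaw=None):
    s=ctrl.read_state(); R=Ro.from_euler('xyz',s['eef_rot'],degrees=True).as_matrix()
    t=R.T@(np.array(p)-s['tcp_pos'])*1e3
    tw=0 if yaw is None else -np.deg2rad((yaw-s['eef_rot'][2]+180)%360-180)
    print('travel',t.round(1).tolist(),'twist',round(tw,3),'|',s['tcp_pos'].round(4),s['eef_rot'].round(1),'t',round(s['time'],1),'q',s['qpos'].round(0))
E
python3 - <<'E'
from h import *
c=np.load('top0.npz'); U=lambda p:(np.array(p)+.5)/3.4-.5+np.array([150,145])
for n,p,z in (('boss',(520,207),.036),('tinwell',(518,87),.026),('cross',(588,147),.026),('seamT',(588,27),.026),('seamB',(589,270),.026),('seamL',(451,147),.026),('tin',(317,211),.07),('gauge',(186,212),.058),('chiselL',(45,135),.025),('chiselR',(365,140),.01),('vise top L',(225,332),.12),('viseR',(318,340),.12)): print(n,ray(c,U(p),z).round(4))
go((.436,.057,.231),90)
E
```

```text
boss [[ 0.4948 -0.2863  0.036 ]]
tinwell [[ 0.5901 -0.2841  0.026 ]]
cross [[ 0.5441 -0.3395  0.026 ]]
seamT [[ 0.6394 -0.3384  0.026 ]]
seamB [[ 0.4482 -0.3413  0.026 ]]
seamL [[ 0.5413 -0.2325  0.026 ]]
tin [[ 0.4848 -0.131   0.07  ]]
gauge [[ 0.4823 -0.0312  0.058 ]]
chiselL [[0.5425 0.0861 0.025 ]]
chiselR [[ 0.5471 -0.165   0.01  ]]
vise top L [[ 0.3925 -0.07    0.12  ]]
viseR [[ 0.3886 -0.1365  0.12  ]]
travel [-412.1, -471.5, 0.3] twist 1.345 | [0.1399 0.6088 0.2306] [-179.9    0.   167.1] t 0.1 q [-81.  24.  -1.  91.   0.  65.  -5.]
```

Emit:
play_rows(
  increments=[
    {"fingers": 1,"travel": [-40,-30,0],"twist": 0.1},
    {"fingers": 1,"travel": [-206,-236,0],"twist": 0.67},
    {"fingers": 1,"travel": [-206,-236,0],"twist": 0.67},
    {"fingers": 1,"travel": [-206,-236,0],"twist": 0.67},
    {"fingers": 1,"travel": [-206,-236,0],"twist": 0.67},
    {"fingers": 1,"travel": [-206,-236,0],"twist": 0.67},
    {"fingers": 1,"travel": [-206,-236,0],"twist": 0.67},
    {"fingers": 1,"travel": [-206,-236,0],"twist": 0.67},
    {"fingers": 1,"travel": [-206,-236,0],"twist": 0.67},
    {"fingers": 1,"travel": [-206,-236,0],"twist": 0.67},
  ],
)

```text
time: 0.98
tcp_pos: [0.2884, 0.3322, 0.2316]
eef_rot: [180.0, -0.0, 128.5]
force: [-0.2, 0.1, 0.6]
gripper_width: 1.001
grasp_force: 0.0
```

```bash
python3 -c "
from h import *
go((.436,.057,.231),90)"
```

```text
travel [-307.2, -55.9, 0.4] twist 0.672 | [0.2884 0.3322 0.2316] [180.   -0.  128.5] t 1.0 q [-67.   5.  13. 116.  -1.  59. -15.]
```

Emit:
play_rows(
  increments=[
    {"fingers": 0.8,"travel": [-307,-56,0],"twist": 0.672},
    {"fingers": 0.8,"travel": [-307,-56,0],"twist": 0.672},
    {"fingers": 0.8,"travel": [-307,-56,0],"twist": 0.672},
    {"fingers": 0.5,"travel": [-307,-56,0],"twist": 0.672},
    {"fingers": 0.5,"travel": [-307,-56,0],"twist": 0.672},
    {"fingers": 0.5,"travel": [-307,-56,0],"twist": 0.672},
    {"fingers": 0.5,"travel": [-307,-56,0],"twist": 0.672},
    {"fingers": 0.5,"travel": [-307,-56,0],"twist": 0.672},
    {"fingers": 0.5,"travel": [-307,-56,0],"twist": 0.672},
    {"fingers": 0.5,"travel": [-307,-56,0],"twist": 0.672},
  ],
)

```text
time: 1.82
tcp_pos: [0.4365, 0.0588, 0.2311]
eef_rot: [-180.0, 0.0, 90.1]
force: [-0.5, 0.4, 1.0]
gripper_width: 0.498
grasp_force: 0.0
```

```bash
python3 - <<'E'
from h import *
go((.436,.057,.09),90)
c=cam('wrist','wrist1.png'); np.savez('wrist1.npz',**c)
hsv=cv2.cvtColor(c['frame'],cv2.COLOR_RGB2HSV)
m=cv2.inRange(hsv,(20,120,80),(35,255,255))
ct=max(cv2.findContours(m,0,1)[0],key=cv2.contourArea);e=cv2.fitEllipse(ct);print('roll',e,ray(c,e[0],.012))
E
```

```text
travel [-1.7, -0.5, 141.1] twist 0.002 | [0.4365 0.0588 0.2311] [-180.     0.    90.1] t 1.8 q [-45.   5.  33. 117.  -3.  59. -10.]
roll ((296.2309265136719, 161.59556579589844), (78.79292297363281, 81.2760009765625), 61.35972595214844) [[0.47798306 0.05623543 0.012     ]]
```

View pics/wrist1.png

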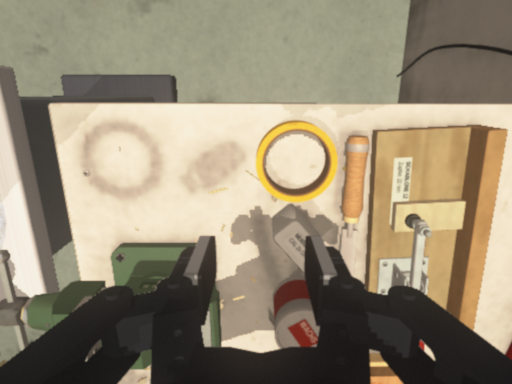

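The wrist view shows the roll at (296,161). Its position, (0.478, 0.056), agrees with the top camera to 2 mm. The gauge is at (297,240) and the tin at (297,315). I'll pinch the ring on its near side.

Emit:
play_rows(
  increments=[
    {"fingers": 0.5,"travel": [-2,0,40]},
    {"fingers": 0.5,"travel": [-2,0,80]},
    {"fingers": 0.5,"travel": [-2,0,120]},
    {"fingers": 0.5,"travel": [-2,0,160]},
    {"fingers": 0.5,"travel": [-2,0,190]},
    {"fingers": 0.5,"travel": [-2,0,205]},
    {"fingers": 0.5,"travel": [-2,0,217.5]},
    {"fingers": 0.5,"travel": [-2,0,217.5]},
    {"fingers": 0.5,"travel": [-2,0,217.5]},
  ],
  force=50,
)

```text
invalid input at $.increments[0]: expected keys fingers, travel, twist
```

Emit:
play_rows(
  increments=[
    {"fingers": 0,"travel": [0,0,0]},
    {"fingers": 0,"travel": [0,0,0]},
    {"fingers": 0,"travel": [0,0,0]},
    {"fingers": 0,"travel": [0,0,0]},
    {"fingers": 0,"travel": [0,0,0]},
    {"fingers": 0,"travel": [0,0,0]},
  ],
)

```text
invalid input at $.increments[0]: expected keys fingers, travel, twist
```

Emit:
play_rows(
  increments=[
    {"fingers": 0.5,"travel": [-2,0,40],"twist": 0},
    {"fingers": 0.5,"travel": [-2,0,80],"twist": 0},
    {"fingers": 0.5,"travel": [-2,0,120],"twist": 0},
    {"fingers": 0.5,"travel": [-2,0,160],"twist": 0},
    {"fingers": 0.5,"travel": [-2,0,190],"twist": 0},
    {"fingers": 0.5,"travel": [-2,0,205],"twist": 0},
    {"fingers": 0.5,"travel": [-2,0,217.5],"twist": 0},
    {"fingers": 0.5,"travel": [-2,0,217.5],"twist": 0},
    {"fingers": 0.5,"travel": [-2,0,217.5],"twist": 0},
  ],
  force=50,
)

```text
time: 2.62
tcp_pos: [0.4353, 0.0578, 0.0133]
eef_rot: [-179.9, -0.0, 90.3]
force: [0.6, 0.0, 0.6]
gripper_width: 0.502
grasp_force: 0.0
```

Emit:
play_rows(
  increments=[
    {"fingers": 0,"travel": [0,0,0],"twist": 0},
    {"fingers": 0,"travel": [0,0,0],"twist": 0},
    {"fingers": 0,"travel": [0,0,0],"twist": 0},
    {"fingers": 0,"travel": [0,0,0],"twist": 0},
    {"fingers": 0,"travel": [0,0,0],"twist": 0},
    {"fingers": 0,"travel": [0,0,0],"twist": 0},
  ],
)

```text
time: 3.12
tcp_pos: [0.4364, 0.0571, 0.0149]
eef_rot: [179.9, -0.1, 90.2]
force: [-2.1, 1.7, 6.5]
gripper_width: 0.1
grasp_force: 45.8
```

Emit:
play_rows(
  increments=[
    {"fingers": 0,"travel": [0,0,-15],"twist": 0},
    {"fingers": 0,"travel": [0,0,-45],"twist": 0},
    {"fingers": 0,"travel": [0,0,-80],"twist": 0},
    {"fingers": 0,"travel": [0,0,-120],"twist": 0},
    {"fingers": 0,"travel": [0,0,-160],"twist": 0},
    {"fingers": 0,"travel": [0,0,-185],"twist": 0},
    {"fingers": 0,"travel": [0,0,-185],"twist": 0},
  ],
)

```text
time: 3.7
tcp_pos: [0.4388, 0.0569, 0.2043]
eef_rot: [179.5, -0.3, 90.2]
force: [1.4, 0.3, -0.6]
gripper_width: 0.104
grasp_force: 45.9
```

```bash
python3 - <<'E'
from h import *
go((.456,-.287,.198),90)
c=cam('wrist','wrist2.png'); np.savez('wrist2.npz',**c)
hsv=cv2.cvtColor(c['frame'],cv2.COLOR_RGB2HSV)
m=cv2.inRange(hsv,(20,120,80),(35,255,255))
ct=max(cv2.findContours(m,0,1)[0],key=cv2.contourArea);e=cv2.fitEllipse(ct);print('roll',e,ray(c,e[0],.197))
E
```

```text
travel [-344.0, 16.2, 4.8] twist 0.003 | [0.4388 0.0569 0.2043] [179.5  -0.3  90.2] t 3.7 q [-46.   7.  36. 120.  -5.  54.  -7.]
roll ((346.17669677734375, 253.38681030273438), (170.35610961914062, 186.01133728027344), 61.55404281616211) [[0.48362511 0.05135222 0.197     ]]
```

View pics/wrist2.png

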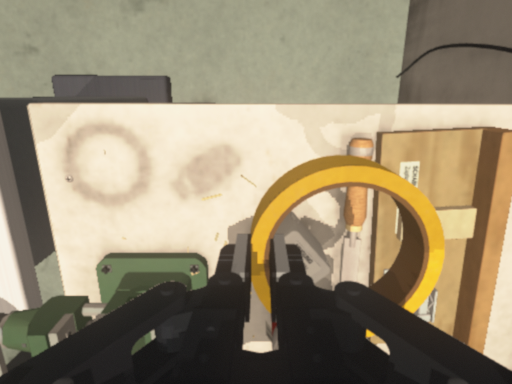

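The roll is held at its wall, with its centre about 40 mm beyond the TCP in +x. I'll carry it to the boss.

Emit:
play_rows(
  increments=[
    {"fingers": 0,"travel": [-20,0,0],"twist": 0},
    {"fingers": 0,"travel": [-60,3,0],"twist": 0},
    {"fingers": 0,"travel": [-100,5,0],"twist": 0},
    {"fingers": 0,"travel": [-140,7,0],"twist": 0},
    {"fingers": 0,"travel": [-180,9,0],"twist": 0},
    {"fingers": 0,"travel": [-220,11,0],"twist": 0},
    {"fingers": 0,"travel": [-260,13,0],"twist": 0},
    {"fingers": 0,"travel": [-300,15,0],"twist": 0},
    {"fingers": 0,"travel": [-330,16,0],"twist": 0},
    {"fingers": 0,"travel": [-344,16,0],"twist": 0},
  ],
)

```text
time: 4.58
tcp_pos: [0.4516, -0.2919, 0.198]
eef_rot: [-179.9, 0.1, 89.9]
force: [-0.5, 0.2, -0.8]
gripper_width: 0.103
grasp_force: 45.9
```

Emit:
play_rows(
  increments=[
    {"fingers": 0,"travel": [0,0,40],"twist": 0},
    {"fingers": 0,"travel": [0,0,80],"twist": 0},
    {"fingers": 0,"travel": [0,0,110],"twist": 0},
    {"fingers": 0,"travel": [0,0,120],"twist": 0},
    {"fingers": 0,"travel": [0,0,120],"twist": 0},
    {"fingers": 0,"travel": [0,0,120],"twist": 0},
  ],
)

```text
time: 5.08
tcp_pos: [0.4528, -0.288, 0.0791]
eef_rot: [-180.0, 0.0, 90.1]
force: [0.5, 0.7, 0.2]
gripper_width: 0.103
grasp_force: 45.9
```

```bash
python3 - <<'E'
from h import *
go((.455,-.287,.0415),90)
a=cam('top')['frame'][:,:,::-1]; b=cam('scene')['frame'][:,:,::-1]; w=cam('wrist')['frame'][:,:,::-1]
t=cv2.resize(a[140:240,260:380],None,fx=3.3,fy=3.3,interpolation=2)[:330,:396]
s=cv2.resize(b[170:300,240:420],None,fx=2.2,fy=2.2,interpolation=2)[:286]
w=cv2.resize(w,(396,297))
cv=np.zeros((600,800,3),np.uint8); cv[:330,:396]=t; cv[:286,400:796]=s; cv[300:597,400:796]=w
cv2.imwrite('pics/m3.png',cv)
E
```

```text
travel [1.0, 2.2, 37.6] twist 0.002 | [ 0.4528 -0.288   0.0791] [-180.     0.    90.1] t 5.1 q [ -2.  30.  39. 114. -26.  45.  52.]
```

View pics/m3.png

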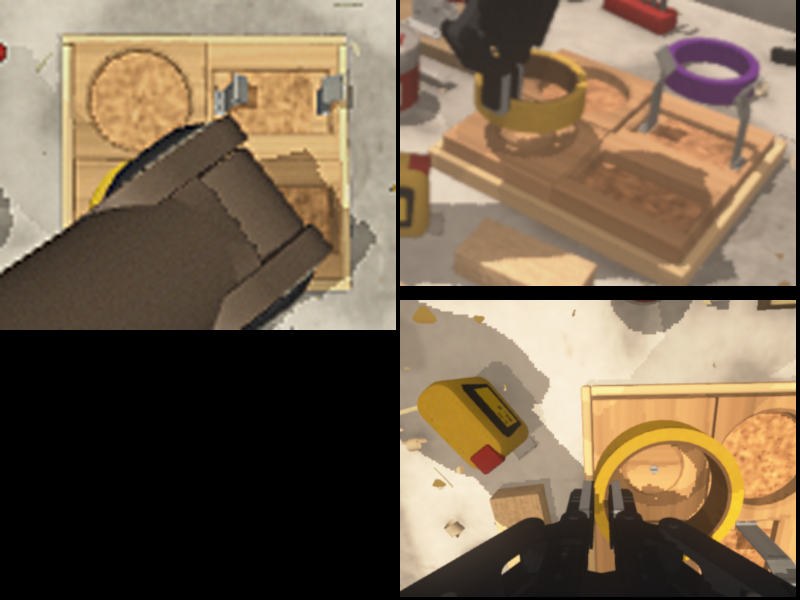

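The ring hangs over the boss, whose centre pin is at wrist pixel (328,217). I'll check that point before lowering.

```bash
python3 - <<'E'
from h import *
c=cam('wrist'); print(ray(c,(328.4,217.2),.036)); go((.455,-.287,.0415),90)
hsv=cv2.cvtColor(c['frame'],cv2.COLOR_RGB2HSV)
m=cv2.inRange(hsv,(20,150,120),(32,255,255)); m[:,:230]=0; m[:150]=0
ct=max(cv2.findContours(m,0,1)[0],key=cv2.contourArea);print(cv2.boundingRect(ct)); x,y,w,h=cv2.boundingRect(ct); print('ring top back, right',ray(c,[(x+w/2,y),(x+w,y+h/2)],.091))
E
```

```text
[[ 0.49704629 -0.28866601  0.036     ]]
travel [1.1, 0.7, 39.0] twist 0.003 | [ 0.4542 -0.2881  0.0805] [1.798e+02 1.000e-01 9.020e+01] t 5.3 q [ -2.  30.  39. 114. -26.  45.  52.]
(251, 156, 194, 157)
ring top back, right [[ 0.49067706 -0.23940566  0.091     ]
 [ 0.53695238 -0.2747686   0.091     ]]
```

Emit:
play_rows(
  increments=[
    {"fingers": 0,"travel": [-3,2,8],"twist": 0},
    {"fingers": 0,"travel": [-3,3,18],"twist": 0},
    {"fingers": 0,"travel": [-3,3,26],"twist": 0},
    {"fingers": 0,"travel": [-3,3,32],"twist": 0},
    {"fingers": 0,"travel": [-3,3,36],"twist": 0},
    {"fingers": 0,"travel": [-3,3,38],"twist": 0},
    {"fingers": 0,"travel": [-3,3,38],"twist": 0},
    {"fingers": 0,"travel": [-3,3,38],"twist": 0},
  ],
)

```text
time: 5.95
tcp_pos: [0.456, -0.2909, 0.0442]
eef_rot: [179.9, -0.2, 90.2]
force: [-15.0, 10.1, 54.8]
gripper_width: 0.099
grasp_force: 61.9
```

Emit:
play_rows(
  increments=[
    {"fingers": 0,"travel": [0,0,-3],"twist": 0},
    {"fingers": 0,"travel": [0,0,-3],"twist": 0},
    {"fingers": 0,"travel": [0,0,-3],"twist": 0},
  ],
)

```text
time: 6.2
tcp_pos: [0.4563, -0.2909, 0.0445]
eef_rot: [179.9, -0.0, 90.2]
force: [-3.1, 3.1, 17.5]
gripper_width: 0.102
grasp_force: 55.8
```

```bash
python3 - <<'E'
from h import *
go((.455,-.287,.0415),90)
b=cam('scene')['frame'][:,:,::-1]; w=cam('wrist')['frame'][:,:,::-1]
s=cv2.resize(b[190:270,250:340],None,fx=4.3,fy=4.3,interpolation=2)
w=cv2.resize(w[100:384,200:460],None,fx=1.5,fy=1.5)
cv=np.zeros((430,800,3),np.uint8); cv[:344,:387]=s; cv[:426,400:790]=w
cv2.imwrite('pics/m4.png',cv)
E
```

```text
travel [3.9, -1.3, 3.0] twist 0.003 | [ 0.4563 -0.2909  0.0445] [179.9  -0.   90.2] t 6.2 q [  1.  33.  36. 115. -29.  41.  55.]
```

View pics/m4.png

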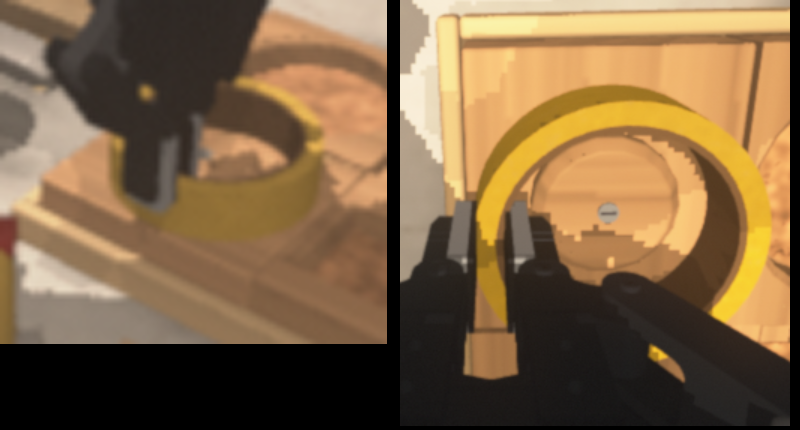

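The ring encircles the boss and appears to be seated. I'll release and rise.

Emit:
play_rows(
  increments=[
    {"fingers": 0.3,"travel": [0,0,-1],"twist": 0},
    {"fingers": 0.3,"travel": [0,0,-1],"twist": 0},
    {"fingers": 0.3,"travel": [0,0,-1],"twist": 0},
    {"fingers": 0.3,"travel": [0,0,-10],"twist": 0},
    {"fingers": 0.3,"travel": [0,0,-40],"twist": 0},
    {"fingers": 0.3,"travel": [0,0,-80],"twist": 0},
    {"fingers": 0.6,"travel": [0,0,-120],"twist": 0},
    {"fingers": 1,"travel": [0,0,-140],"twist": 0},
    {"fingers": 1,"travel": [0,0,-150],"twist": 0},
    {"fingers": 1,"travel": [0,0,-150],"twist": 0},
  ],
)

```text
time: 7.13
tcp_pos: [0.457, -0.2911, 0.196]
eef_rot: [179.8, 0.1, 90.2]
force: [0.7, -0.3, -0.5]
gripper_width: 0.856
grasp_force: 0.0
```

```bash
python3 - <<'E'
from h import *
t=np.load('wrist1.npz');c={k:t[k] for k in t}
# tin lid ellipse in top0 : white/grey+red circle -> use crop est; wrist1 gauge crop
g=cv2.resize(c['frame'][195:384,220:390,::-1],None,fx=3.15,fy=3.15,interpolation=2)
b=np.load('scene0.npz')['frame'][165:230,180:260,::-1]; b=cv2.resize(b,None,fx=3.2,fy=3.2,interpolation=2)
w=cam('wrist'); np.savez('wrist5.npz',**w)
ww=w['frame'][:,:,::-1]; ww=cv2.resize(ww,(256,192))
cv=np.zeros((600,800,3),np.uint8); cv[:g.shape[0],:g.shape[1]]=g; cv[:208,540:796]=b; cv[220:412,540:796]=ww
cv2.imwrite('pics/m5.png',cv); go((.4845,-.131,.2),90)
E
```

```text
travel [159.3, 28.7, -5.8] twist 0.003 | [ 0.4564 -0.2904  0.1941] [179.9  -0.   90.2] t 7.2 q [ -8.  21.  45. 108. -18.  58.  46.]
```

View pics/m5.png

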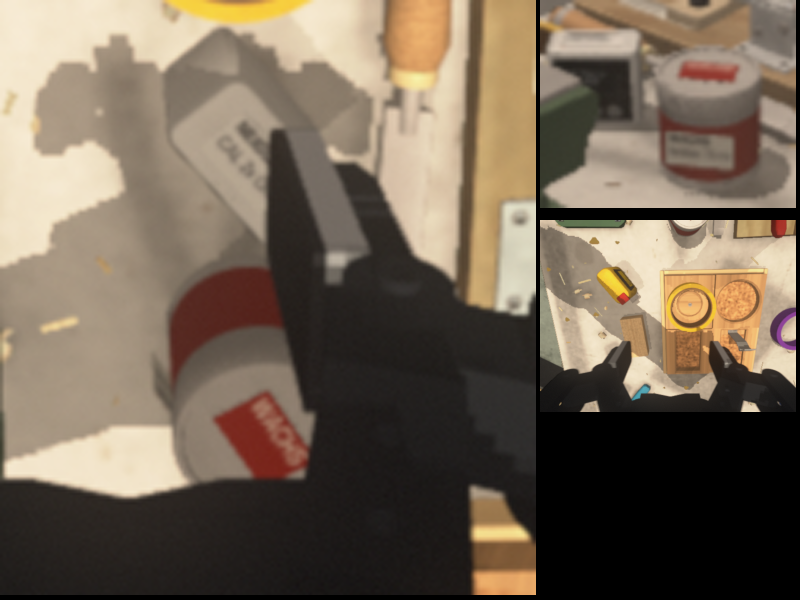

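The roll sits flat round the boss in the wrist inset. The tin is next.

Emit:
play_rows(
  increments=[
    {"fingers": 1,"travel": [30,6,0],"twist": 0},
    {"fingers": 1,"travel": [70,14,0],"twist": 0},
    {"fingers": 1,"travel": [110,21,0],"twist": 0},
    {"fingers": 1,"travel": [140,27,0],"twist": 0},
    {"fingers": 1,"travel": [159,29,0],"twist": 0},
    {"fingers": 1,"travel": [159,29,0],"twist": 0},
    {"fingers": 1,"travel": [159,29,0],"twist": 0},
    {"fingers": 1,"travel": [159,29,0],"twist": 0},
  ],
)

```text
time: 7.85
tcp_pos: [0.4837, -0.1321, 0.1927]
eef_rot: [-179.9, 0.0, 90.1]
force: [0.6, 0.4, 0.8]
gripper_width: 0.998
grasp_force: 0.0
```

```bash
python3 - <<'E'
from h import *
s=np.load('scene0.npz'); print('scene tin',ray(s,(232.8,185.6),.07))
c=cam('wrist','wrist6.png'); np.savez('wrist6.npz',**c); go((.4845,-.131,.045),90)
print('expected lid px',proj(c,[(.4845,-.131,.07),(.4845+.0335,-.131,.07),(.4845-.0335,-.131,.07)]))
E
```

```text
scene tin [[ 0.49017224 -0.12891325  0.07      ]]
travel [1.8, 0.9, 148.0] twist 0.001 | [ 0.4838 -0.1327  0.193 ] [-179.9    0.    90.1] t 7.9 q [-27.  17.  45. 113. -14.  56.  25.]
expected lid px [[260.86103608 180.99365543]
 [300.33534744 181.12625658]
 [221.39717136 180.86108937]]
```

View pics/wrist6.png

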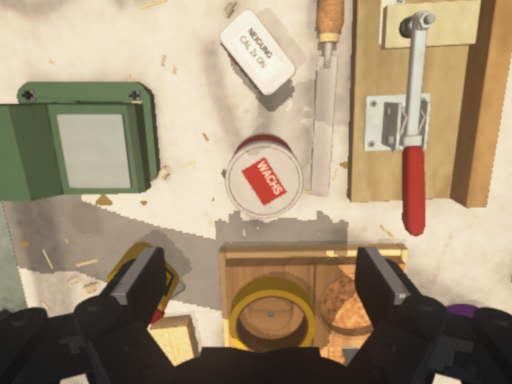

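The lid centre is at (264,182), within 3 px of the expected position. The gauge's top face is centred at about (258,52), with corners (222,42) and (296,65). I'll descend on the tin.

Emit:
play_rows(
  increments=[
    {"fingers": 1,"travel": [1,3,30],"twist": 0},
    {"fingers": 1,"travel": [1,3,70],"twist": 0},
    {"fingers": 1,"travel": [1,3,105],"twist": 0},
    {"fingers": 1,"travel": [1,3,135],"twist": 0},
    {"fingers": 1,"travel": [1,3,155],"twist": 0},
    {"fingers": 1,"travel": [1,3,163],"twist": 0},
    {"fingers": 1,"travel": [1,3,163],"twist": 0},
    {"fingers": 1,"travel": [1,3,163],"twist": 0},
  ],
  force=40,
)

```text
time: 8.57
tcp_pos: [0.4875, -0.1318, 0.0311]
eef_rot: [-180.0, 0.0, 90.1]
force: [0.0, -0.2, 0.5]
gripper_width: 1.003
grasp_force: 0.0
```

Emit:
play_rows(
  increments=[
    {"fingers": 0.7,"travel": [0,0,0],"twist": 0},
    {"fingers": 0.7,"travel": [0,0,0],"twist": 0},
    {"fingers": 0.7,"travel": [0,0,0],"twist": 0},
    {"fingers": 0.6,"travel": [0,0,0],"twist": 0},
    {"fingers": 0.6,"travel": [0,0,0],"twist": 0},
    {"fingers": 0.6,"travel": [0,0,0],"twist": 0},
  ],
)

```text
time: 9.07
tcp_pos: [0.4885, -0.131, 0.0324]
eef_rot: [179.8, 0.0, 90.2]
force: [-1.6, -1.2, 7.0]
gripper_width: 0.774
grasp_force: 43.9
```

Emit:
play_rows(
  increments=[
    {"fingers": 0.6,"travel": [0,0,-20],"twist": 0},
    {"fingers": 0.6,"travel": [0,0,-55],"twist": 0},
    {"fingers": 0.6,"travel": [0,0,-95],"twist": 0.05},
    {"fingers": 0.6,"travel": [-20,13,-120],"twist": 0.15},
    {"fingers": 0.6,"travel": [-50,32,-120],"twist": 0.27},
    {"fingers": 0.6,"travel": [-80,52,-120],"twist": 0.39},
    {"fingers": 0.6,"travel": [-110,72,-120],"twist": 0.51},
    {"fingers": 0.6,"travel": [-135,90,-120],"twist": 0.63},
    {"fingers": 0.6,"travel": [-154,102,-120],"twist": 0.74},
    {"fingers": 0.6,"travel": [-154,102,-120],"twist": 0.787},
  ],
)

```text
time: 9.9
tcp_pos: [0.5915, -0.2885, 0.1518]
eef_rot: [179.8, 0.1, 44.6]
force: [-1.2, -0.1, 0.5]
gripper_width: 0.774
grasp_force: 45.5
```

Emit:
play_rows(
  increments=[
    {"fingers": 0.6,"travel": [0,0,0],"twist": 0},
    {"fingers": 0.6,"travel": [0,0,0],"twist": 0},
  ],
)

```text
time: 10.07
tcp_pos: [0.5899, -0.2838, 0.151]
eef_rot: [-180.0, -0.0, 45.2]
force: [-1.1, -0.2, -0.9]
gripper_width: 0.768
grasp_force: 45.5
```

```bash
python3 - <<'E'
from h import *
c=cam('wrist','wrist7.png'); np.savez('wrist7.npz',**c); go((.5905,-.2855,.044),45)
E
```

```text
travel [-1.2, 2.0, 107.0] twist 0.004 | [ 0.5899 -0.2833  0.151 ] [-180.    -0.    45.2] t 10.1 q [-11.  39.  51.  94. -33.  63.   4.]
```

View pics/wrist7.png

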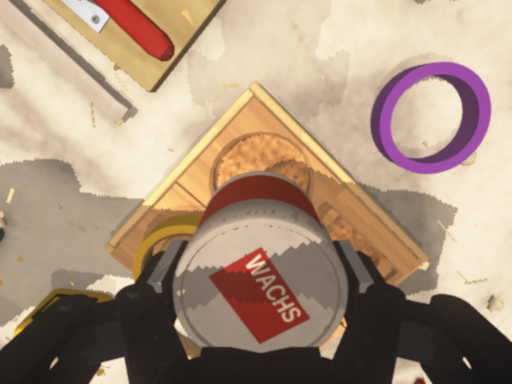

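The tin is held upright over the well, and the far rim is visible at (258,133). I'll lower it.

Emit:
play_rows(
  increments=[
    {"fingers": 0.6,"travel": [-1,2,30],"twist": 0},
    {"fingers": 0.6,"travel": [-1,2,60],"twist": 0},
    {"fingers": 0.6,"travel": [-1,2,80],"twist": 0},
    {"fingers": 0.6,"travel": [-1,2,92],"twist": 0},
    {"fingers": 0.6,"travel": [-1,2,100],"twist": 0},
    {"fingers": 0.6,"travel": [-1,2,105],"twist": 0},
    {"fingers": 0.6,"travel": [-1,2,107],"twist": 0},
    {"fingers": 0.6,"travel": [-1,2,107],"twist": 0},
    {"fingers": 0.6,"travel": [-1,2,107],"twist": 0},
  ],
)

```text
time: 10.87
tcp_pos: [0.5904, -0.285, 0.0482]
eef_rot: [-179.9, -0.2, 45.2]
force: [-12.7, 10.9, 29.8]
gripper_width: 0.774
grasp_force: 48.9
```

Emit:
play_rows(
  increments=[
    {"fingers": 0.6,"travel": [0,0,-2],"twist": 0},
    {"fingers": 0.6,"travel": [0,0,-2],"twist": 0},
    {"fingers": 0.6,"travel": [0,0,-2],"twist": 0},
  ],
)

```text
time: 11.12
tcp_pos: [0.592, -0.2864, 0.0483]
eef_rot: [179.9, -0.1, 45.1]
force: [-2.3, 2.2, 13.2]
gripper_width: 0.774
grasp_force: 47.4
```

```bash
python3 - <<'E'
from h import *
s=cam('scene'); go((.5905,-.2855,.0425),45); b=s['frame'][:,:,::-1]
x0,y0=250,170
b=cv2.resize(b[170:270,250:390],None,fx=5.5,fy=5.5,interpolation=2)
for z in (.010,.026):
  for r in ((.0335,) if z==.01 else (.0415,)):
    a=np.linspace(0,2*np.pi,60); P=np.c_[.5905+r*np.cos(a),-.2855+r*np.sin(a),0*a+z]
    q=((proj(s,P)-[x0,y0])*5.5).astype(int); cv2.polylines(b,[q],True,(255,0,0),1)
a=np.linspace(0,2*np.pi,60);q=((proj(s,np.c_[.5905+.0335*np.cos(a),-.2855+.0335*np.sin(a),0*a+.08])-[x0,y0])*5.5).astype(int); cv2.polylines(b,[q],True,(255,0,0),1)
cv2.imwrite('pics/m8.png',b)
E
```

```text
travel [-0.4, -1.7, 5.8] twist 0.002 | [ 0.592  -0.2864  0.0483] [ 1.799e+02 -1.000e-01  4.510e+01] t 11.2 q [ -7.  46.  45.  98. -39.  53.   9.]
```

View pics/m8.png

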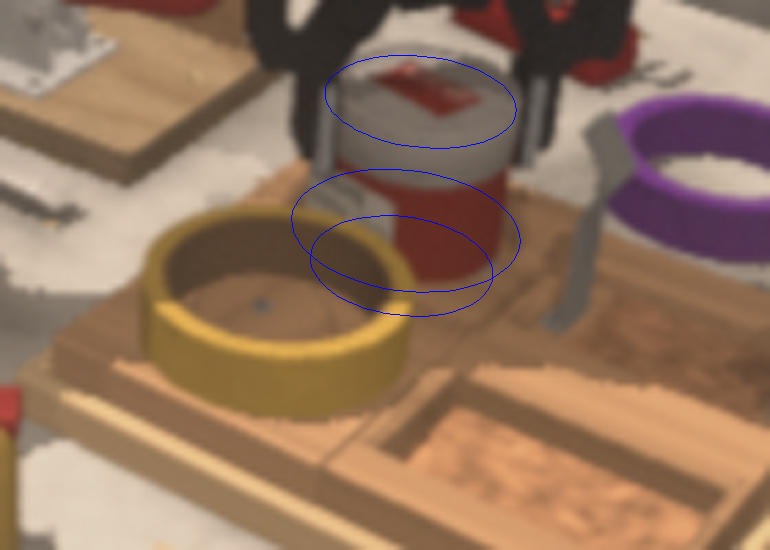

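```bash
python3 - <<'E'
from h import *
t=np.load('wrist7.npz');c={k:t[k] for k in t}
K,E=c['camera_matrix'],c['extrinsics']; print(E[:3,3])
for z in (.180,.183,.186,.189):
  p=np.array([.590,-.2833,z]); x=np.array([.7071,-.7071,0])*.0335
  print(z,proj(c,[p,p+x,p-x]).round(1).tolist())
w=cam('wrist'); hsv=cv2.cvtColor(w['frame'],cv2.COLOR_RGB2HSV)
cv2.imwrite('pics/w9.png',w['frame'][:,:,::-1]); go((.59,-.285,.04),45)
E
```

```text
[ 0.64284709 -0.23102528  0.29374868]
0.18 [[258.4, 283.9], [341.6, 284.2], [175.1, 283.6]]
0.183 [[258.3, 288.2], [343.4, 288.5], [173.2, 287.9]]
0.186 [[258.3, 292.8], [345.3, 293.1], [171.2, 292.5]]
0.189 [[258.3, 297.5], [347.4, 297.8], [169.1, 297.2]]
travel [-0.4, -2.4, 8.3] twist 0.002 | [ 0.592  -0.2864  0.0483] [ 1.799e+02 -1.000e-01  4.510e+01] t 11.2 q [ -7.  46.  45.  98. -39.  53.   9.]
```

View pics/w9.png

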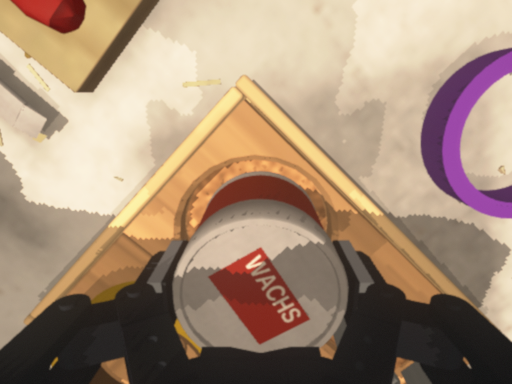

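The lid sits 6 mm lower in the grip than at the pick, and the tin is inside the rim. The contact at TCP z 0.048 is therefore the well floor. I'll release.

Emit:
play_rows(
  increments=[
    {"fingers": 1,"travel": [0,0,-1],"twist": 0},
    {"fingers": 1,"travel": [0,0,-1],"twist": 0},
    {"fingers": 1,"travel": [0,0,-1],"twist": 0},
    {"fingers": 1,"travel": [0,0,-1],"twist": 0},
    {"fingers": 1,"travel": [0,0,-20],"twist": 0},
    {"fingers": 1,"travel": [0,0,-55],"twist": 0},
    {"fingers": 1,"travel": [0,0,-95],"twist": 0},
    {"fingers": 1,"travel": [0,0,-135],"twist": 0},
    {"fingers": 1,"travel": [0,0,-150],"twist": 0},
    {"fingers": 1,"travel": [0,0,-150],"twist": 0},
  ],
)

```text
time: 12.05
tcp_pos: [0.5924, -0.2881, 0.2005]
eef_rot: [179.6, -0.1, 45.1]
force: [-0.0, -0.2, 0.4]
gripper_width: 0.999
grasp_force: 0.0
```

```bash
python3 - <<'E'
from h import *
c=cam('wrist'); np.savez('wrist10.npz',**c)
hsv=cv2.cvtColor(np.load('wrist5.npz')['frame'],cv2.COLOR_RGB2HSV)
t=np.load('wrist5.npz'); t={k:t[k] for k in t}
m=cv2.inRange(hsv,(20,150,100),(33,255,255)); m[:,230:]=0
ct=max(cv2.findContours(m,0,1)[0],key=cv2.contourArea);r=cv2.minAreaRect(ct);print(r); print(ray(t,cv2.boxPoints(r),.064).round(4))
a=t['frame'][80:170,100:220,::-1]; a=cv2.resize(a,None,fx=5,fy=5,interpolation=2)
b=c['frame'][:,:,::-1]; s=cam('scene')['frame'][170:270,250:390,::-1]
cv=np.zeros((600,800,3),np.uint8); cv[:450,:600]=a; cv[450:600,0:200]=cv2.resize(b,(200,150)); cv[450:600,220:430]=cv2.resize(s,(210,150))
cv2.imwrite('pics/m10.png',cv); go((.36,-.248,.2),90)
E
```

```text
((146.2971649169922, 128.23623657226562), (73.31670379638672, 47.02754211425781), 62.447181701660156)
[[ 0.3334 -0.2297  0.064 ]
 [ 0.3692 -0.2126  0.064 ]
 [ 0.393  -0.2652  0.064 ]
 [ 0.3555 -0.2844  0.064 ]]
travel [-136.0, -190.5, -4.3] twist -0.784 | [ 0.5909 -0.2862  0.1959] [180.   -0.   45.1] t 12.2 q [-12.  37.  52.  91. -31.  67.   3.]
```

View pics/m10.png

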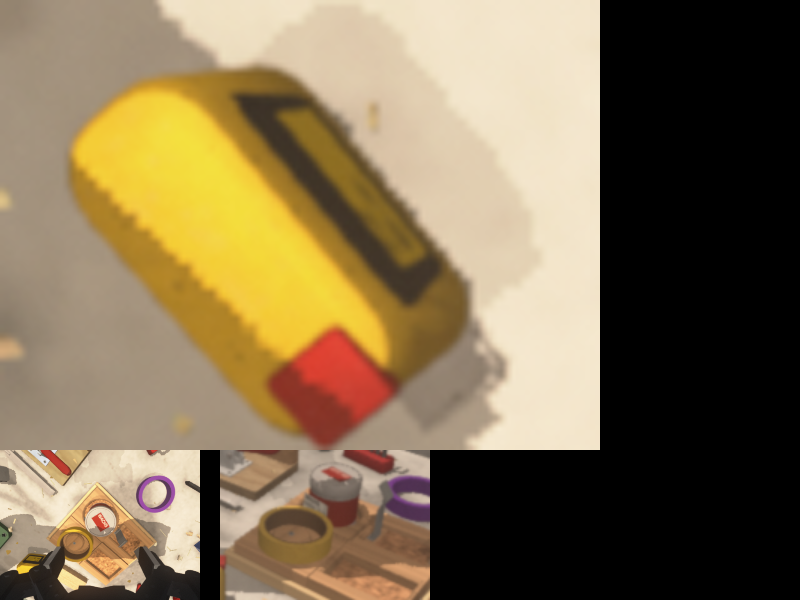

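The crop shows the measure's long axis running from upper left to lower right, with the red button and hook at the lower right. The insets show the tin standing in its well and the roll on its boss. That uses up the picture views, so from here I measure numerically.

Emit:
play_rows(
  increments=[
    {"fingers": 1,"travel": [-14,-20,0],"twist": -0.1},
    {"fingers": 1,"travel": [-30,-43,0],"twist": -0.22},
    {"fingers": 1,"travel": [-48,-66,0],"twist": -0.34},
    {"fingers": 1,"travel": [-66,-92,0],"twist": -0.46},
    {"fingers": 1,"travel": [-84,-118,0],"twist": -0.58},
    {"fingers": 1,"travel": [-100,-140,0],"twist": -0.7},
    {"fingers": 1,"travel": [-114,-160,0],"twist": -0.82},
    {"fingers": 1,"travel": [-126,-176,0],"twist": -0.94},
    {"fingers": 1,"travel": [-136,-190,0],"twist": -1.06},
    {"fingers": 1,"travel": [-136,-190,0],"twist": -1.18},
  ],
)

```text
time: 12.98
tcp_pos: [0.356, -0.2472, 0.1942]
eef_rot: [-179.9, -0.2, 113.0]
force: [-0.6, 0.6, -0.0]
gripper_width: 1.0
grasp_force: 0.0
```

Emit:
play_rows(
  increments=[
    {"fingers": 1,"travel": [0,0,0],"twist": -0.12},
    {"fingers": 1,"travel": [0,0,0],"twist": -0.22},
    {"fingers": 1,"travel": [0,0,0],"twist": -0.267},
    {"fingers": 1,"travel": [0,0,0],"twist": -0.267},
    {"fingers": 1,"travel": [0,0,0],"twist": -0.267},
  ],
)

```text
time: 13.4
tcp_pos: [0.3595, -0.248, 0.1948]
eef_rot: [-179.9, -0.1, 127.9]
force: [0.7, -0.5, 0.5]
gripper_width: 0.999
grasp_force: 0.0
```

```bash
cat >> h.py <<'E'
def masked(c,lo,hi,box,z,n=1):
    hsv=cv2.cvtColor(c['frame'],cv2.COLOR_RGB2HSV); m=cv2.inRange(hsv,lo,hi); o=0*m; x0,x1,y0,y1=box; o[y0:y1,x0:x1]=m[y0:y1,x0:x1]
    k,l,s,ce=cv2.connectedComponentsWithStats(o); out=[]
    for i in 1+np.argsort(-s[1:,4])[:n]:
        ct=max(cv2.findContours((l==i).astype(np.uint8),0,1)[0],key=cv2.contourArea)
        W=ray(c,ct[:,0],z)[:,:2].astype(np.float32); r=cv2.minAreaRect(W)
        print('area',s[i,4],'px',ce[i].round(0),'world rect',np.round(r[0],4),np.round(r[1],4),round(r[2],1)); out.append((ct,W,r))
    return out
E
python3 - <<'E'
from h import *
t=np.load('wrist5.npz'); t={k:t[k] for k in t}
P=ray(t,np.array([(75,190),(285,215),(130,90),(340,440)])/5+[100,80],.064)[:,:2]; print(P.round(4),(P@[.790,.612]).round(4),(P@[.612,-.790]).round(4))
c=cam('wrist','wrist11.png'); np.savez('wrist11.npz',**c)
print('exp px',proj(c,[(.36,-.249,.064)]).round(0))
print('yellow');masked(c,(18,120,60),(35,255,255),(130,390,60,300),.064,2)
print('red');masked(c,(0,120,60),(8,255,255),(130,390,60,300),.060,2)
go((.36,-.249,.03),128)
E
```

```text
[[ 0.3376 -0.2388]
 [ 0.3719 -0.2428]
 [ 0.3485 -0.2228]
 [ 0.378  -0.2811]] [0.1205 0.1453 0.139  0.1266] [0.3952 0.4194 0.3893 0.4534]
exp px [[260. 181.]]
yellow
area 2410 px [258. 172.] world rect [ 0.3562 -0.2459] [0.0332 0.0679] 40.7
area 1381 px [322. 261.] world rect [ 0.4555 -0.2796] [0.08   0.0365] 80.8
red
area 291 px [258. 211.] world rect [ 0.3771 -0.2729] [0.0174 0.0155] 37.4
travel [-1.2, -0.1, 165.0] twist -0.002 | [ 0.3597 -0.2481  0.195 ] [-1.799e+02 -1.000e-01  1.279e+02] t 13.4 q [-11.   8.  44. 121.  -7.  54.  75.]
```

Emit:
play_rows(
  increments=[
    {"fingers": 1,"travel": [0,-1.5,30],"twist": 0},
    {"fingers": 1,"travel": [0,-1.5,70],"twist": 0},
    {"fingers": 1,"travel": [0,-1.5,105],"twist": 0},
    {"fingers": 1,"travel": [0,-1.5,135],"twist": 0},
    {"fingers": 0.8,"travel": [0,-1.5,155],"twist": 0},
    {"fingers": 0.8,"travel": [0,-1.5,168],"twist": 0},
    {"fingers": 0.8,"travel": [0,-1.5,168],"twist": 0},
    {"fingers": 0.8,"travel": [0,-1.5,168],"twist": 0},
  ],
  force=70,
)

```text
time: 14.12
tcp_pos: [0.3582, -0.2494, 0.0272]
eef_rot: [-179.9, -0.1, 127.9]
force: [0.6, 0.3, -0.4]
gripper_width: 0.8
grasp_force: 0.0
```

Emit:
play_rows(
  increments=[
    {"fingers": 0.5,"travel": [0,0,0],"twist": 0},
    {"fingers": 0.4,"travel": [0,0,0],"twist": 0},
    {"fingers": 0.2,"travel": [0,0,0],"twist": 0},
    {"fingers": 0.2,"travel": [0,0,0],"twist": 0},
    {"fingers": 0.2,"travel": [0,0,0],"twist": 0},
    {"fingers": 0.2,"travel": [0,0,0],"twist": 0},
    {"fingers": 0.2,"travel": [0,0,0],"twist": 0},
  ],
)

```text
time: 14.7
tcp_pos: [0.3598, -0.2496, 0.029]
eef_rot: [179.9, 0.1, 128.0]
force: [-1.8, 0.6, 8.4]
gripper_width: 0.365
grasp_force: 68.4
```

```bash
python3 - <<'E'
from h import *
s=ctrl.read_state();print(s['force'],s['gripper_width'],s['grasp_force'])
c=cam('wrist'); print('red');masked(c,(0,120,60),(8,255,255),(130,390,60,384),.060,1)
go((.36,-.249,.15),128)
# tray check with wrist10 (over tray, yaw45): print tray estimates
c=np.load('top0.npz')
T=np.array([.5445,-.340]);
for nm,o in dict(roll=(-47,53),tin=(47,53),meas=(-47,-53),gauge=(47,-53)).items():
    for a in (1.2,):
        R=Ro.from_euler('z',a,degrees=True).as_matrix()[:2,:2]; print(nm,(T+R@(np.array(o)/1e3)).round(4))
E
```

```text
[-1.82093403  0.59976831  8.38273793] 0.36536405454633414 68.40508565772325
red
area 729 px [260. 342.] world rect [ 0.3764 -0.2711] [0.0174 0.0093] 37.9
travel [0.1, 0.8, -121.0] twist -0.0 | [ 0.3598 -0.2496  0.029 ] [1.799e+02 1.000e-01 1.280e+02] t 14.8 q [  2.  27.  33. 129. -28.  31.  94.]
roll [ 0.4964 -0.288 ]
tin [ 0.5904 -0.286 ]
meas [ 0.4986 -0.394 ]
gauge [ 0.5926 -0.392 ]
```

Emit:
play_rows(
  increments=[
    {"fingers": 0.2,"travel": [0,0,-15],"twist": 0},
    {"fingers": 0.2,"travel": [0,0,-45],"twist": 0},
    {"fingers": 0.2,"travel": [0,0,-80],"twist": 0},
    {"fingers": 0.2,"travel": [-10,1,-115],"twist": 0.1},
    {"fingers": 0.2,"travel": [-40,4,-140],"twist": 0.2},
    {"fingers": 0.2,"travel": [-80,8,-140],"twist": 0.32},
    {"fingers": 0.2,"travel": [-120,12,-140],"twist": 0.44},
    {"fingers": 0.2,"travel": [-155,16,-140],"twist": 0.55},
    {"fingers": 0.2,"travel": [-185,19,-140],"twist": 0.642},
    {"fingers": 0.2,"travel": [-199,20,-140],"twist": 0.642},
  ],
)

```text
time: 15.58
tcp_pos: [0.4998, -0.3956, 0.1677]
eef_rot: [180.0, 0.1, 90.9]
force: [-0.2, -0.7, -2.6]
gripper_width: 0.359
grasp_force: 70.7
```

Emit:
play_rows(
  increments=[
    {"fingers": 0.2,"travel": [0,0,0],"twist": 0},
    {"fingers": 0.2,"travel": [0,0,0],"twist": 0},
    {"fingers": 0.2,"travel": [0,0,0],"twist": 0},
  ],
)

```text
time: 15.83
tcp_pos: [0.4964, -0.3931, 0.1677]
eef_rot: [-180.0, -0.1, 91.2]
force: [0.8, 1.1, -1.9]
gripper_width: 0.364
grasp_force: 70.8
```

```bash
python3 - <<'E'
from h import *
s=ctrl.read_state();print(s['force'],s['gripper_width'],s['grasp_force'])
c=cam('wrist','wrist12.png'); z=s['tcp_pos'][2]-.029
print('red');masked(c,(0,120,60),(8,255,255),(130,390,60,384),z+.060,1)
print('yel');masked(c,(18,120,60),(35,255,255),(130,390,60,384),z+.064,1)
go((.4986,-.394,.045),91.2)
# tray outline from top image now: light wood frame
t=cam('top'); np.savez('top12.npz',**t)
E
```

```text
[ 0.79582609  1.0800797  -1.87600299] 0.36417329637839935 70.77709126286209
red
area 747 px [259. 342.] world rect [ 0.4971 -0.42  ] [0.0174 0.0098] 1.3
yel
area 11760 px [260. 260.] world rect [ 0.4965 -0.3829] [0.03   0.0725] 1.3
travel [-1.2, 2.1, 122.9] twist 0.0 | [ 0.4965 -0.393   0.1679] [-1.80e+02 -1.00e-01  9.12e+01] t 15.9 q [  2.  35.  48.  97. -29.  62.  60.]
```

Emit:
play_rows(
  increments=[
    {"fingers": 0.2,"travel": [-1,2,35],"twist": 0},
    {"fingers": 0.2,"travel": [-1,2,70],"twist": 0},
    {"fingers": 0.2,"travel": [-1,2,95],"twist": 0},
    {"fingers": 0.2,"travel": [-1,2,108],"twist": 0},
    {"fingers": 0.2,"travel": [-1,2,116],"twist": 0},
    {"fingers": 0.2,"travel": [-1,2,121],"twist": 0},
    {"fingers": 0.2,"travel": [-1,2,124],"twist": 0},
    {"fingers": 0.2,"travel": [-1,2,124],"twist": 0},
    {"fingers": 0.2,"travel": [-1,2,124],"twist": 0},
  ],
)

```text
time: 16.68
tcp_pos: [0.4997, -0.3952, 0.0452]
eef_rot: [179.9, 0.0, 91.2]
force: [-1.0, 2.7, 1.4]
gripper_width: 0.363
grasp_force: 71.2
```

Emit:
play_rows(
  increments=[
    {"fingers": 0.2,"travel": [0,0,1],"twist": 0},
    {"fingers": 0.2,"travel": [0,0,3],"twist": 0},
    {"fingers": 0.2,"travel": [0,0,4],"twist": 0},
    {"fingers": 0.2,"travel": [0,0,4],"twist": 0},
  ],
)

```text
time: 17.02
tcp_pos: [0.4997, -0.3953, 0.0449]
eef_rot: [179.8, -0.1, 91.2]
force: [-10.6, 13.1, 36.0]
gripper_width: 0.36
grasp_force: 76.4
```

The contact came about 6 mm higher than expected for both the tin and the measure, with no slip in the grip. That fits a tray base about 6 mm thick under the blocks, so the measure is on its floor. I'll release.

Emit:
play_rows(
  increments=[
    {"fingers": 0.2,"travel": [0,0,-3],"twist": 0},
    {"fingers": 0.6,"travel": [0,0,-4],"twist": 0},
    {"fingers": 0.6,"travel": [0,0,-4],"twist": 0},
    {"fingers": 0.6,"travel": [0,0,-4],"twist": 0},
    {"fingers": 0.7,"travel": [0,0,-15],"twist": 0},
    {"fingers": 0.7,"travel": [0,0,-50],"twist": 0},
    {"fingers": 0.8,"travel": [0,0,-90],"twist": 0},
    {"fingers": 0.8,"travel": [0,0,-130],"twist": 0},
    {"fingers": 0.8,"travel": [0,0,-160],"twist": 0},
    {"fingers": 0.8,"travel": [0,0,-160],"twist": 0},
  ],
)

```text
time: 17.85
tcp_pos: [0.501, -0.398, 0.2072]
eef_rot: [179.6, 0.4, 91.1]
force: [-0.4, -0.4, -0.6]
gripper_width: 0.807
grasp_force: 0.0
```

```bash
python3 - <<'E'
from h import *
c=cam('wrist','wrist13.png'); np.savez('wrist13.npz',**c)
print('red');masked(c,(0,120,60),(8,255,255),(130,390,60,384),.076,2)
print('yel (exp z .08)');masked(c,(18,120,60),(35,255,255),(130,390,60,384),.080,2)
# gauge from wrist6: white top quad, top z .058
t=np.load('wrist6.npz'); t={k:t[k] for k in t}
print('gauge');
for lo in ((0,0,190),(0,0,170),(0,0,150)):
  masked(t,lo,(180,40,255),(200,310,0,105),.058,2)
U=[(222,42),(255,10),(296,65),(262,95)]; print(ray(t,U,.058).round(4))
go((.4823,-.0312,.2),90)
E
```

```text
red
area 967 px [259. 326.] world rect [ 0.5028 -0.5551] [0.0912 0.0168] 29.6
area 889 px [239. 303.] world rect [ 0.4816 -0.528 ] [0.0926 0.0149] 47.2
yel (exp z .08)
area 2433 px [257. 168.] world rect [ 0.4998 -0.3903] [0.0314 0.0671] 0.2
area 1575 px [248.  87.] world rect [ 0.4955 -0.3189] [0.0832 0.0345] 1.2
gauge
area 2840 px [257.  52.] world rect [ 0.4814 -0.029 ] [0.0316 0.0595] 40.2
area 7 px [259.  60.] world rect [ 0.4827 -0.0344] [0.0016 0.0015] 0.2
area 2840 px [257.  52.] world rect [ 0.4814 -0.029 ] [0.0316 0.0595] 40.2
area 7 px [259.  60.] world rect [ 0.4827 -0.0344] [0.0016 0.0015] 0.2
area 2840 px [257.  52.] world rect [ 0.4814 -0.029 ] [0.0316 0.0595] 40.2
area 7 px [259.  60.] world rect [ 0.4827 -0.0344] [0.0016 0.0015] 0.2
[[ 0.4536 -0.0213  0.058 ]
 [ 0.4795  0.0012  0.058 ]
 [ 0.5123 -0.038   0.058 ]
 [ 0.4852 -0.0611  0.058 ]]
travel [365.8, -10.6, 2.5] twist 0.021 | [ 0.5004 -0.3967  0.204 ] [179.7   0.2  91.2] t 17.9 q [  1.  33.  50.  94. -27.  66.  59.]
```

The measure sits in its well, with its centre within 2 mm and its axis within 1° of the tray's. The gauge's top face is centred at (0.481, -0.029), measures 32 x 60 mm, and its thin axis is at 40°. That is next.

Emit:
play_rows(
  increments=[
    {"fingers": 0.8,"travel": [30,-1,0],"twist": -0.06},
    {"fingers": 0.8,"travel": [70,-2,0],"twist": -0.14},
    {"fingers": 0.8,"travel": [110,-3,0],"twist": -0.22},
    {"fingers": 0.8,"travel": [150,-5,0],"twist": -0.3},
    {"fingers": 0.8,"travel": [190,-6,0],"twist": -0.38},
    {"fingers": 0.8,"travel": [230,-7,0],"twist": -0.46},
    {"fingers": 0.8,"travel": [270,-8,0],"twist": -0.54},
    {"fingers": 0.8,"travel": [310,-9,0],"twist": -0.62},
    {"fingers": 0.8,"travel": [345,-11,0],"twist": -0.68},
    {"fingers": 0.8,"travel": [368,-11,0],"twist": -0.68},
  ],
)

```text
time: 18.73
tcp_pos: [0.4794, -0.0233, 0.1991]
eef_rot: [-180.0, -0.1, 130.6]
force: [0.0, 0.4, 0.2]
gripper_width: 0.798
grasp_force: 0.0
```

Emit:
play_rows(
  increments=[
    {"fingers": 0.8,"travel": [0,0,0],"twist": 0},
    {"fingers": 0.8,"travel": [0,0,0],"twist": 0},
    {"fingers": 0.8,"travel": [0,0,0],"twist": 0},
  ],
)

```text
time: 18.98
tcp_pos: [0.4803, -0.028, 0.1995]
eef_rot: [-180.0, 0.0, 130.1]
force: [-0.0, -1.4, 0.1]
gripper_width: 0.804
grasp_force: 0.0
```

```bash
python3 - <<'E'
from h import *
c=cam('wrist','wrist14.png'); np.savez('wrist14.npz',**c)
print(proj(c,[(.4814,-.029,.058)]))
o=masked(c,(0,0,190),(180,40,255),(215,310,110,245),.058,2)
print(c['frame'][181,220:305:5].tolist()); go((.4814,-.029,.03),130.2)
E
```

```text
[[260.26903739 178.22612934]]
area 1632 px [258. 177.] world rect [ 0.4814 -0.0291] [0.0306 0.0591] 40.9
area 1 px [258. 184.] world rect [ 0.4833 -0.0345] [0. 0.] 0.0
[[222, 200, 172], [230, 214, 184], [232, 217, 186], [230, 213, 184], [130, 117, 101], [242, 231, 209], [243, 237, 219], [241, 234, 215], [238, 230, 209], [197, 181, 160], [218, 200, 176], [227, 211, 185], [219, 198, 170], [220, 199, 171], [216, 194, 167], [226, 207, 178], [227, 209, 179]]
travel [-1.0, 0.6, 169.6] twist -0.003 | [ 0.4803 -0.0285  0.1996] [-180.     0.   130.1] t 19.0 q [-39.  13.  43. 115. -11.  56.  50.]
```

Emit:
play_rows(
  increments=[
    {"fingers": 0.8,"travel": [-1,0.5,30],"twist": 0},
    {"fingers": 0.8,"travel": [-1,0.5,70],"twist": 0},
    {"fingers": 0.8,"travel": [-1,0.5,105],"twist": 0},
    {"fingers": 0.8,"travel": [-1,0.5,135],"twist": 0},
    {"fingers": 0.8,"travel": [-1,0.5,155],"twist": 0},
    {"fingers": 0.8,"travel": [-1,0.5,168],"twist": 0},
    {"fingers": 0.7,"travel": [-1,0.5,168],"twist": 0},
    {"fingers": 0.7,"travel": [-1,0.5,168],"twist": 0},
  ],
  force=80,
)

```text
time: 19.7
tcp_pos: [0.4811, -0.0294, 0.0314]
eef_rot: [-179.9, -0.0, 130.0]
force: [-0.3, 0.5, 0.0]
gripper_width: 0.702
grasp_force: 0.0
```

Emit:
play_rows(
  increments=[
    {"fingers": 0.5,"travel": [0,0,0],"twist": 0},
    {"fingers": 0.4,"travel": [0,0,0],"twist": 0},
    {"fingers": 0.2,"travel": [0,0,0],"twist": 0},
    {"fingers": 0.2,"travel": [0,0,0],"twist": 0},
    {"fingers": 0.2,"travel": [0,0,0],"twist": 0},
    {"fingers": 0.2,"travel": [0,0,0],"twist": 0},
    {"fingers": 0.2,"travel": [0,0,0],"twist": 0},
  ],
)

```text
time: 20.28
tcp_pos: [0.4823, -0.0281, 0.0331]
eef_rot: [179.9, 0.1, 130.1]
force: [-2.3, -1.9, 5.9]
gripper_width: 0.38
grasp_force: 79.4
```

```bash
python3 - <<'E'
from h import *
c=cam('wrist'); masked(c,(0,0,190),(180,40,255),(215,310,150,360),.058,2)
go((.4814,-.029,.16),130.2)
# clip finding from wrist13 (yaw 91, over measure) : predicted gauge block pixel
t=np.load('wrist10.npz'); t={k:t[k] for k in t}
G=np.array([.5926,-.392]); print('gauge block px in wrist10',proj(t,[(*G,.016)]))
hsv=cv2.cvtColor(np.load('top0.npz')['frame'],cv2.COLOR_RGB2HSV)
tt=np.load('top0.npz'); tt={k:tt[k] for k in tt}
print('clips top view'); masked(tt,(0,0,40),(180,50,190),(320,368,158,180),.09,5)
E
```

```text
area 1063 px [255. 222.] world rect [ 0.4672 -0.0107] [0.0273 0.0137] 40.1
area 49 px [228. 237.] world rect [ 0.4606 -0.0221] [0.0024 0.0057] 38.3
travel [-0.3, -1.1, -126.9] twist -0.001 | [ 0.4823 -0.0281  0.0331] [1.799e+02 1.000e-01 1.301e+02] t 20.3 q [-28.  29.  32. 123. -27.  35.  64.]
gauge block px in wrist10 [[325.43402359 232.10563872]]
clips top view
area 76 px [330. 168.] world rect [ 0.5854 -0.3473] [0.0204 0.0342] 41.3
area 70 px [360. 168.] world rect [ 0.5879 -0.4248] [0.0285 0.0202] 0.2
area 51 px [366. 167.] world rect [ 0.5884 -0.44  ] [0.0538 0.0051] 0.0
```

Emit:
play_rows(
  increments=[
    {"fingers": 0.2,"travel": [0,0,-15],"twist": 0},
    {"fingers": 0.2,"travel": [0,0,-45],"twist": 0},
    {"fingers": 0.2,"travel": [0,0,-80],"twist": 0},
    {"fingers": 0.2,"travel": [-10,-4,-115],"twist": 0.05},
    {"fingers": 0.2,"travel": [-35,-15,-140],"twist": 0.13},
    {"fingers": 0.2,"travel": [-70,-30,-157],"twist": 0.21},
    {"fingers": 0.2,"travel": [-105,-45,-157],"twist": 0.28},
    {"fingers": 0.2,"travel": [-140,-60,-157],"twist": 0.35},
    {"fingers": 0.2,"travel": [-175,-75,-157],"twist": 0.4},
    {"fingers": 0.2,"travel": [-175,-75,-157],"twist": 0.4},
  ],
)

```text
time: 21.17
tcp_pos: [0.5374, -0.218, 0.1904]
eef_rot: [179.9, 0.4, 106.7]
force: [-0.8, -0.5, -0.7]
gripper_width: 0.384
grasp_force: 80.0
```

```bash
python3 -c "
from h import *
s=ctrl.read_state();print(s['force'],s['gripper_width'],s['grasp_force'])
go((.5926,-.392,.19),91.2)"
```

```text
[-0.76008009 -0.50037255 -0.65680997] 0.38413093291950057 80.00224113464355
travel [-182.5, 3.0, 1.5] twist 0.27 | [ 0.5374 -0.218   0.1904] [179.9   0.4 106.7] t 21.2 q [-18.  27.  48. 103. -23.  60.  55.]
```

Emit:
play_rows(
  increments=[
    {"fingers": 0.2,"travel": [-30,0,0],"twist": 0.06},
    {"fingers": 0.2,"travel": [-65,1,0],"twist": 0.12},
    {"fingers": 0.2,"travel": [-100,2,0],"twist": 0.18},
    {"fingers": 0.2,"travel": [-135,3,0],"twist": 0.24},
    {"fingers": 0.2,"travel": [-165,3,0],"twist": 0.27},
    {"fingers": 0.2,"travel": [-182,3,0],"twist": 0.27},
    {"fingers": 0.2,"travel": [-182,3,0],"twist": 0.27},
    {"fingers": 0.2,"travel": [-182,3,0],"twist": 0.27},
    {"fingers": 0.2,"travel": [-182,3,0],"twist": 0.27},
  ],
)

```text
time: 21.92
tcp_pos: [0.5939, -0.3816, 0.1888]
eef_rot: [180.0, -0.1, 91.8]
force: [-0.2, 0.4, -1.3]
gripper_width: 0.383
grasp_force: 80.0
```

```bash
python3 - <<'E'
from h import *
s=ctrl.read_state();print(s['force'],s['gripper_width'],s['grasp_force'])
c=cam('wrist','wrist15.png'); np.savez('wrist15.npz',**c); masked(c,(0,0,190),(180,40,255),(200,320,150,360),s['tcp_pos'][2]-.0325+.058,2)
sc=cam('scene'); masked(sc,(0,0,170),(180,45,255),(300,430,100,200),.2,2)
go((.5926,-.392,.14),91.2)
# refine round well / boss from top0 & wrist13 : dark-cork well ellipse
for n,z in (('top0.npz',.032),):
  t=np.load(n); t={k:t[k] for k in t}; f=t['frame']
  px=proj(t,[(.5904,-.286,z),(.4986,-.394,z),(.5926,-.392,z)]).round(1); print(px.tolist())
  # recess edges of measure well: horizontal & vertical brightness profiles
  g=cv2.cvtColor(f,cv2.COLOR_RGB2GRAY)
  u,v=px[1].round().astype(int); print('row',g[v-3:v+4,u-24:u+25].mean(0).astype(int).tolist()); print('col',g[v-15:v+16,u-6:u+7].mean(1).astype(int).tolist())
E
```

```text
[-0.16138581  0.4011756  -1.34431916] 0.38329661886739064 79.97479319572449
area 2623 px [268. 232.] world rect [ 0.5944 -0.3639] [0.0294 0.0248] 1.8
area 254 px [269. 345.] world rect [ 0.5995 -0.4143] [0.0144 0.0057] 11.7
area 64 px [390. 190.] world rect [ 0.4504 -0.4521] [0.026  0.0498] 2.6
area 32 px [395. 182.] world rect [ 0.4741 -0.4497] [0.0195 0.0109] 28.7
travel [-11.0, -2.1, 49.0] twist 0.012 | [ 0.5943 -0.381   0.189 ] [ 1.80e+02 -1.00e-01  9.19e+01] t 22.0 q [  1.  41.  48.  84. -31.  69.  54.]
[[302.9, 169.8], [343.5, 205.3], [342.9, 170.0]]
row [162, 165, 165, 105, 144, 113, 113, 156, 152, 151, 144, 138, 132, 141, 143, 149, 142, 147, 152, 149, 143, 133, 131, 140, 150, 152, 147, 142, 145, 141, 137, 144, 152, 150, 137, 143, 151, 143, 146, 133, 92, 100, 127, 149, 194, 186, 136, 155, 151]
col [159, 161, 167, 164, 162, 137, 94, 152, 147, 149, 146, 139, 141, 148, 143, 137, 141, 145, 147, 145, 145, 151, 150, 147, 145, 130, 121, 145, 163, 158, 159]
```

Emit:
play_rows(
  increments=[
    {"fingers": 0.2,"travel": [-10,-3,0],"twist": 0.01},
    {"fingers": 0.2,"travel": [-10,-3,10],"twist": 0.01},
    {"fingers": 0.2,"travel": [-10,-3,30],"twist": 0.01},
    {"fingers": 0.2,"travel": [-10,-3,40],"twist": 0.01},
    {"fingers": 0.2,"travel": [-10,-3,40],"twist": 0.01},
    {"fingers": 0.2,"travel": [-10,-3,40],"twist": 0.01},
    {"fingers": 0.2,"travel": [-10,-3,40],"twist": 0.01},
    {"fingers": 0.2,"travel": [-10,-3,40],"twist": 0.01},
  ],
)

```text
time: 22.68
tcp_pos: [0.5916, -0.3932, 0.1497]
eef_rot: [179.9, 0.1, 91.2]
force: [-0.2, 0.4, -2.0]
gripper_width: 0.378
grasp_force: 80.0
```

```bash
python3 - <<'E'
from h import *
go((.5915,-.391,.05),91.2)
t=np.load('wrist13.npz'); t={k:t[k] for k in t}
# grey steel pixels near clips in wrist13
print(proj(t,[(.5915,-.391+.034,.096),(.5915,-.391-.034,.096),(.5915,-.391+.034,.03),(.5915,-.391-.034,.03)]).round(0).tolist())
hsv=cv2.cvtColor(t['frame'],cv2.COLOR_RGB2HSV)
masked(t,(85,5,60),(130,90,220),(290,420,60,300),.09,4)
w=np.load('wrist10.npz'); w={k:w[k] for k in w}
print(proj(w,[(.5915,-.391+.034,.096),(.5915,-.391-.034,.096)]).round(0).tolist())
for lo in ((0,0,50),): masked(w,lo,(180,35,150),(250,420,180,320),.09,5)
E
```

```text
travel [2.3, -0.1, 99.7] twist 0.0 | [ 0.5916 -0.3932  0.1497] [1.799e+02 1.000e-01 9.120e+01] t 22.7 q [  2.  43.  46.  85. -33.  66.  56.]
[[375.0, 137.0], [365.0, 218.0], [352.0, 127.0], [345.0, 194.0]]
[[316.0, 245.0], [367.0, 295.0]]
area 14 px [397. 301.] world rect [ 0.6052 -0.4544] [0.0032 0.0056] 61.6
area 4 px [400. 296.] world rect [ 0.6106 -0.452 ] [0.003  0.0006] 89.7
area 4 px [403. 296.] world rect [ 0.6123 -0.4539] [0.0022 0.0009] 28.2
area 2 px [395. 298.] world rect [ 0.6061 -0.45  ] [0.0011 0.    ] -128.0
area 1 px [397. 295.] world rect [ 0.609  -0.4492] [0. 0.] 0.0
```

Emit:
play_rows(
  increments=[
    {"fingers": 0.2,"travel": [2,0,5],"twist": 0},
    {"fingers": 0.2,"travel": [2,0,12],"twist": 0},
    {"fingers": 0.2,"travel": [2,0,20],"twist": 0},
    {"fingers": 0.2,"travel": [2,0,28],"twist": 0},
    {"fingers": 0.2,"travel": [2,0,36],"twist": 0},
    {"fingers": 0.2,"travel": [2,0,40],"twist": 0},
    {"fingers": 0.2,"travel": [2,0,40],"twist": 0},
  ],
)

```text
time: 23.27
tcp_pos: [0.591, -0.3907, 0.1075]
eef_rot: [-180.0, -0.0, 91.2]
force: [1.6, -0.4, -4.6]
gripper_width: 0.383
grasp_force: 79.7
```

Emit:
play_rows(
  increments=[
    {"fingers": 0.2,"travel": [0,0,8],"twist": 0},
    {"fingers": 0.2,"travel": [0,0,16],"twist": 0},
    {"fingers": 0.2,"travel": [0,0,24],"twist": 0},
    {"fingers": 0.2,"travel": [0,0,32],"twist": 0},
    {"fingers": 0.2,"travel": [0,0,38],"twist": 0},
    {"fingers": 0.2,"travel": [0,0,42],"twist": 0},
    {"fingers": 0.2,"travel": [0,0,42],"twist": 0},
  ],
)

```text
time: 23.85
tcp_pos: [0.5906, -0.3902, 0.065]
eef_rot: [-179.9, -0.1, 91.2]
force: [1.6, -1.8, -6.3]
gripper_width: 0.381
grasp_force: 79.7
```

Emit:
play_rows(
  increments=[
    {"fingers": 0.2,"travel": [0,0,5],"twist": 0},
    {"fingers": 0.2,"travel": [0,0,9],"twist": 0},
    {"fingers": 0.2,"travel": [0,0,13],"twist": 0},
    {"fingers": 0.2,"travel": [0,0,16],"twist": 0},
    {"fingers": 0.2,"travel": [0,0,18],"twist": 0},
    {"fingers": 0.2,"travel": [0,0,18],"twist": 0},
    {"fingers": 0.2,"travel": [0,0,18],"twist": 0},
  ],
)

```text
time: 24.43
tcp_pos: [0.5909, -0.3908, 0.0492]
eef_rot: [-180.0, -0.0, 91.2]
force: [-2.5, 0.9, 5.7]
gripper_width: 0.384
grasp_force: 80.9
```

Emit:
play_rows(
  increments=[
    {"fingers": 0.2,"travel": [0,0,1],"twist": 0},
    {"fingers": 0.2,"travel": [0,0,2],"twist": 0},
    {"fingers": 0.2,"travel": [0,0,2.5],"twist": 0},
    {"fingers": 0.2,"travel": [0,0,2.5],"twist": 0},
    {"fingers": 0.2,"travel": [0,0,2.5],"twist": 0},
  ],
)

```text
time: 24.85
tcp_pos: [0.5908, -0.3909, 0.0491]
eef_rot: [180.0, -0.1, 91.2]
force: [-8.2, 4.9, 22.4]
gripper_width: 0.382
grasp_force: 83.4
```

It's rigid at z 0.049, so the gauge's bottom is 16 mm up, the same floor height as for the measure. I'll release, rise and check all four numerically.

Emit:
play_rows(
  increments=[
    {"fingers": 0.2,"travel": [0,0,-3],"twist": 0},
    {"fingers": 0.6,"travel": [0,0,-3],"twist": 0},
    {"fingers": 0.6,"travel": [0,0,-3],"twist": 0},
    {"fingers": 0.6,"travel": [0,0,-3],"twist": 0},
    {"fingers": 0.6,"travel": [0,0,-15],"twist": 0},
    {"fingers": 0.6,"travel": [0,0,-50],"twist": 0},
    {"fingers": 0.6,"travel": [0,0,-90],"twist": 0},
    {"fingers": 0.6,"travel": [0,0,-130],"twist": 0},
    {"fingers": 0.6,"travel": [0,0,-160],"twist": 0},
    {"fingers": 0.6,"travel": [0,0,-160],"twist": 0},
  ],
)

```text
time: 25.68
tcp_pos: [0.593, -0.3934, 0.2147]
eef_rot: [179.5, 0.3, 91.2]
force: [-1.3, -0.3, 0.3]
gripper_width: 0.599
grasp_force: 0.0
```

Emit:
play_rows(
  increments=[
    {"fingers": 0.6,"travel": [0,0,0],"twist": 0},
    {"fingers": 0.6,"travel": [0,0,0],"twist": 0},
  ],
)

```text
time: 25.85
tcp_pos: [0.5912, -0.3903, 0.2061]
eef_rot: [180.0, -0.0, 91.2]
force: [0.4, -0.7, 0.1]
gripper_width: 0.6
grasp_force: 0.0
```

```bash
python3 - <<'E'
from h import *
go((.5915,-.391,.2),91.2)
c=cam('wrist','wrist16.png'); np.savez('wrist16.npz',**c)
print('gauge');g=masked(c,(0,0,180),(180,45,255),(200,320,110,250),.074,2)
print('exp corners',proj(c,[(.591+x,-.391+y,.074) for x in(-.016,.016) for y in(-.031,.031)]).round(0).tolist())
print('yellow');masked(c,(18,120,60),(35,255,255),(80,400,60,340),.080,3)
s=cam('scene'); K=s
P=[(.591,-.391,z) for z in(.074,.084)]; print('scene exp',proj(s,P).round(1).tolist()); 
h=cv2.cvtColor(s['frame'],cv2.COLOR_RGB2HSV); u,v=proj(s,P)[0].astype(int)
m=masked(s,(0,0,140),(180,60,255),(u-25,u+25,v-25,v+25),.074,2)
print('v col',s['frame'][v-14:v+10,u].tolist())
E
```

```text
travel [-0.8, 0.3, 6.1] twist 0.0 | [ 0.5912 -0.3903  0.2061] [180.   -0.   91.2] t 25.9 q [  1.  40.  48.  82. -30.  71.  54.]
gauge
area 1585 px [261. 176.] world rect [ 0.5909 -0.3915] [0.0319 0.0582] 1.0
area 1 px [266. 170.] world rect [ 0.5964 -0.3815] [0. 0.] 0.0
exp corners [[241.0, 213.0], [241.0, 145.0], [276.0, 214.0], [279.0, 146.0]]
yellow
area 2948 px [162. 175.] world rect [ 0.5083 -0.3897] [0.0424 0.0684] 0.5
area 1540 px [158.  90.] world rect [ 0.5056 -0.3148] [0.085  0.0399] 1.2
area 1380 px [298. 172.] world rect [ 0.6244 -0.3817] [0.0827 0.0208] 85.4
scene exp [[376.7, 209.9], [377.6, 205.2]]
area 493 px [378. 209.] world rect [ 0.5874 -0.39  ] [0.0979 0.0596] 13.3
area 353 px [372. 190.] world rect [ 0.6438 -0.3671] [0.0839 0.1178] 41.4
v col [[81, 51, 83], [81, 51, 83], [86, 59, 84], [121, 106, 102], [177, 161, 145], [192, 175, 157], [189, 172, 154], [187, 170, 152], [183, 164, 150], [158, 127, 144], [176, 147, 158], [187, 168, 160], [171, 158, 146], [182, 168, 155], [200, 185, 169], [202, 186, 171], [218, 201, 184], [219, 203, 186], [175, 161, 147], [149, 137, 125], [144, 132, 121], [139, 128, 117], [127, 116, 106], [87, 78, 71]]
```

Emit:
play_rows(
  increments=[
    {"fingers": 0,"travel": [0,0,20],"twist": 0},
    {"fingers": 0,"travel": [0,0,40],"twist": 0},
    {"fingers": 0,"travel": [0,0,60],"twist": 0},
    {"fingers": 0,"travel": [0,0,80],"twist": 0},
    {"fingers": 0,"travel": [0,0,100],"twist": 0},
    {"fingers": 0,"travel": [0,0,115],"twist": 0},
    {"fingers": 0,"travel": [0,0,122],"twist": 0},
    {"fingers": 0,"travel": [0,0,126],"twist": 0},
    {"fingers": 0,"travel": [0,0,126],"twist": 0},
  ],
  force=30,
)

```text
time: 26.7
tcp_pos: [0.5909, -0.3906, 0.0795]
eef_rot: [-179.9, -0.0, 91.2]
force: [-0.8, -0.8, 0.5]
gripper_width: -0.003
grasp_force: 0.0
```

Emit:
play_rows(
  increments=[
    {"fingers": 0,"travel": [0,0,2],"twist": 0},
    {"fingers": 0,"travel": [0,0,5],"twist": 0},
    {"fingers": 0,"travel": [0,0,7.5],"twist": 0},
    {"fingers": 0,"travel": [0,0,7.5],"twist": 0},
    {"fingers": 0,"travel": [0,0,7.5],"twist": 0},
  ],
)

```text
time: 27.12
tcp_pos: [0.5919, -0.3912, 0.0742]
eef_rot: [179.9, 0.0, 91.2]
force: [-0.3, 1.1, 4.9]
gripper_width: 0.002
grasp_force: 2.6
```

The closed fingers touch the gauge's top at z 0.074, which is fully home. One firm press, then I retract.

Emit:
play_rows(
  increments=[
    {"fingers": 0,"travel": [0,0,2],"twist": 0},
    {"fingers": 0,"travel": [0,0,2],"twist": 0},
    {"fingers": 0,"travel": [0,0,2],"twist": 0},
  ],
)

```text
time: 27.37
tcp_pos: [0.592, -0.3913, 0.0742]
eef_rot: [179.8, 0.0, 91.2]
force: [-2.3, 4.5, 17.7]
gripper_width: 0.0
grasp_force: 8.9
```

Emit:
play_rows(
  increments=[
    {"fingers": 0,"travel": [0,0,-20],"twist": 0},
    {"fingers": 0,"travel": [0,0,-60],"twist": 0},
    {"fingers": 0,"travel": [0,0,-100],"twist": 0},
    {"fingers": 0,"travel": [0,0,-140],"twist": 0},
    {"fingers": 0,"travel": [0,0,-170],"twist": 0},
    {"fingers": 0,"travel": [0,0,-170],"twist": 0},
    {"fingers": 0,"travel": [0,0,-170],"twist": 0},
  ],
)

```text
time: 27.95
tcp_pos: [0.5919, -0.3916, 0.2436]
eef_rot: [179.8, 0.1, 91.2]
force: [0.3, 0.0, -0.5]
gripper_width: 0.003
grasp_force: 0.0
```

```bash
python3 - <<'E'
from h import *
c=cam('wrist','wrist17.png'); go((.5915,-.391,.2),91.2)
print('exp gauge px',proj(c,[(.591,-.391,.074)]).round(0))
g=masked(c,(0,0,180),(180,45,255),(200,320,100,270),.074,1)[0]
W=g[1]
for a,b in ((-.016,-.012),(-.006,.006),(.010,.015)):
    q=W[(W[:,0]-.591>a)&(W[:,0]-.591<b)]; print(a,b,'y',q[:,1].min()+.391,q[:,1].max()+.391)
t=cam('top'); print('arm view red lid:');masked(c,(0,140,80),(8,255,255),(0,512,0,300),.086,3)
# roll ring from wrist at z .056
masked(c,(18,120,60),(35,255,255),(60,400,30,340),.056,2)
E
```

```text
travel [-0.3, 0.1, 41.4] twist 0.0 | [ 0.5914 -0.3907  0.2414] [179.9   0.   91.2] t 28.0 q [  1.  39.  49.  80. -29.  75.  53.]
exp gauge px [[258. 169.]]
area 1514 px [259. 167.] world rect [ 0.5909 -0.3912] [0.0316 0.059 ] 2.0
-0.016 -0.012 y -0.014007747 0.02890721
-0.006 0.006 y -0.029498637 0.026183397
0.01 0.015 y -0.029336512 0.028467298
arm view red lid:
area 1547 px [455.  25.] world rect [ 0.7562 -0.2608] [0.0418 0.0315] 81.0
area 849 px [259.  52.] world rect [ 0.5918 -0.2868] [0.0353 0.0219] 76.8
area 237 px [189. 274.] world rect [ 0.5195 -0.5054] [0.0366 0.0106] 41.0
area 2291 px [171. 164.] world rect [ 0.5007 -0.396 ] [0.0446 0.0737] 0.5
area 1815 px [166.  73.] world rect [ 0.4976 -0.3009] [0.0921 0.0699] 1.3
```

```bash
python3 -c "
from station import ctrl
print(ctrl.close_job())"
```

```text
the job is handed in; nothing more can be done
None
```

I placed the roll, tin, tape measure and gauge in their blocks, in that order, left the offcut and chisel alone, and handed the job in at about 28 s; the gauge's top measures at its fully-down height, and no judging result has come back.

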